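Make a colourant canister ready for refilling

TASK

Make the colourant canister ready for refilling. First pull every isolator plug that is fitted out of the grey socket strip and put it in the steel tray; then, with all of them in the tray, unscrew the black filler cap (anticlockwise, several turns of the hand, do not wrench it off), lift it off and put it in the tray too, and lay the strainer squarely over the open filler neck, handle up. Leave the paint tin, the mug and the screwdriver where they are.

Things in the scene. Friction and masses are not known exactly. Their poses are not given: they have to be found in the camera images.
- canister: Fixed round aluminium canister with a blue band, diameter 150, flat top 95 mm above its origin (centre of its underside, on the bench); a threaded steel filler neck rises from the middle of its top.
- neck_top (a point): Centre of the neck's upper end, 136 mm above the bench; z up. The neck is 47 mm across its threads, 41 mm tall, closed off just inside.
- cap: Black screw cap, outer diameter 60, about 90 g, with an orange grip bar across its top. Origin: centre of its lower rim; z up, x along the bar. Cap body 47 mm tall; bar 52 (x) x 12 (y) mm, from 47 to 71 mm above the origin. Screwed on, the rim rests on the canister's top (origin 41 mm below neck_top). It turns easily; do not pull hard while the thread still holds.
- cap_bar (a point): Middle of the cap's orange bar, 59 mm above the cap's origin, on its axis. Right-hand thread: turning anticlockwise seen from above loosens; the cap rises 21 mm per full turn (3.3 mm per rad, with 2 mm axial play) and comes free after about 1.5 turns (9.6 rad, 32 mm of rise). Then it lifts straight off: it clears the neck once 42 mm above its screwed-on height.
- strip: Fixed grey socket strip 196 (x) x 64 (y) x 45 mm high, origin at the centre of its underside. Four sockets in a row along x, at x = -69, -23, 23 and 69 mm, y = 0, opening upward in the top face; a plug may sit in any of them, its x axis along the strip's x.
- plug1: red isolator plug, no lead, 35 g. Origin: centre of its collar's underside, lying on the strip's top face when seated; z up. Collar 30 (x) x 24 (y) x 5 mm; above it the red grip head, 26 (x) x 16 (y) mm, up to 31 mm: squeeze it across y. Below: brass blade with a bulb, 21 mm long; a detent holds it, a straight pull of 6 to 16 N frees it. May be absent (None).
- plug2: yellow isolator plug, no lead, 35 g. Origin: centre of its collar's underside, lying on the strip's top face when seated; z up. Collar 30 (x) x 24 (y) x 5 mm; above it the yellow grip head, 26 (x) x 16 (y) mm, up to 31 mm: squeeze it across y. Below: brass blade with a bulb, 21 mm long; a detent holds it, a straight pull of 6 to 16 N frees it. May be absent (None).
- plug3: green isolator plug, no lead, 35 g. Origin: centre of its collar's underside, lying on the strip's top face when seated; z up. Collar 30 (x) x 24 (y) x 5 mm; above it the green grip head, 26 (x) x 16 (y) mm, up to 31 mm: squeeze it across y. Below: brass blade with a bulb, 21 mm long; a detent holds it, a straight pull of 6 to 16 N frees it. May be absent (None).
- plug4: blue isolator plug, no lead, 35 g. Origin: centre of its collar's underside, lying on the strip's top face when seated; z up. Collar 30 (x) x 24 (y) x 5 mm; above it the blue grip head, 26 (x) x 16 (y) mm, up to 31 mm: squeeze it across y. Below: brass blade with a bulb, 21 mm long; a detent holds it, a straight pull of 6 to 16 N frees it. May be absent (None).
- tray: Fixed open steel tray 170 (x) x 230 (y) mm outside, 22 mm high, walls 4 mm, inner floor 4 mm above its origin (centre of its underside, on the bench).
- strainer: Loose round strainer, about 70 g: steel rim, outer diameter 67, inner 57, 11 mm high, dark mesh disc, white grip bar on top. Origin: centre of the rim's lower edge; z up, x along the bar. Bar 44 (x) x 12 (y) mm, from 10 to 34 mm above the origin. On the neck the mesh (underside 7 mm above the origin) rests on the neck's end, origin 7 mm below neck_top; the rim hangs round it with 5 mm play.
- paint_tin: Bystander: closed green and steel paint tin, diameter 84, 100 mm tall, origin at the centre of its underside.
- mug: Bystander: white mug, diameter 72, 85 mm tall, origin at the centre of its underside.
- opener: Bystander: screwdriver with a yellow handle, 180 mm long, lying on the bench along its x.
There are look-alikes about, which are no part of the job. Of the things that look like the strainer, take the one that is farthest to the robot's left at the start.

How it is judged:
By the outcome, as a careful person would: the job done as asked, in the order asked, and still so for the second after the job is handed in, with the robot touching nothing.
Of plug1, plug2, plug3, plug4 only 2 to 4 are there at a start; the rules pass over those that are not, and their reading is None.
At some moment in a run one of strainer may be knocked a few centimetres aside while the robot is not near it.
Once in a run the grip may slacken for a moment while it holds something.
It also fails if it takes over 208 s, if anything falls off the work surface, if the arm or the gripper's body presses on something with over 40 N, if the wrist force passes 120 N, or if a joint passes its speed limit or range.

ROBOT

A 6-joint arm with a two-finger parallel gripper is mounted at the origin on the work surface. World frame = base frame: x ahead of the robot, y to its left, z up, the work surface at z = 0. Lengths are in mm, angles in rad, forces in N, time in s.
With the tool pointing down it reaches from about 300 to 775 mm from the base axis. Payload 14.6 kg.
Tool frame: the origin (TCP) lies midway between the tips of the shut fingers; the grasp point (between the pads) lies 19 mm behind it (manip.grip_point_offset is the distance from the TCP to the grasp point, in mm); x points along the fingers, z is the direction in which the jaws open and shut, and the axes are right-handed (so a half turn about x gives the same grasp; the last joint's range is limited). The gripper opens to 94 mm and grips with 3 to 60 N. Pads are 16 mm wide; open, the fingers measure 119 mm over their backs; the gripper's body (75 mm by 177 mm) begins 78 mm behind the grasp point.
Start: joints at [1.273, 0.3, 1.521, -0, 1.321, -0.067], TCP at [125.814, 535.406, 167.746] pointing down, gripper open.
Joint ranges: [-3.03, 3.03], [-0.79, 2.21], [0.23, 2.52], [-1.04, 4.18], [0, 3.07], [-2.55, 2.55]. Speed limits (rad/s): [2.22, 2.22, 2.57, 3.14, 3.14, 3.14].

INTERFACE

Orientations are given as [roll, pitch, yaw] about the fixed x, y, z axes, in that order (R = Rz(yaw) Ry(pitch) Rx(roll)).
In Python, from cell import manip, camera, calibration, order gives the robot as it stands.
- The arm moves only by the tool jog_arm, never from a script. Its arguments are lists of equal length, an entry for each row: "turn": the turn, a rotation vector about the tool's x, y, z in degrees, a list of three; "dp": the shift along the tool's x, y, z in cm, a list of three; "gripper": the closure, from 0 (fully open) to 1 (shut). In form: {"turn": [[ax, ay, az], ...], "dp": [[tx, ty, tz], ...], "gripper": [gripper, ...]}. A call has 1 to 8 rows; each row shifts and turns the pose as measured when the row begins, along the tool's axes as they then stand; what a row does not reach is not made up. A row lasts 1/8 s, in which the tool goes at most 62.5 mm and 10.7 degrees, less where a joint would pass 70% of its speed; a pose out of reach is approached as far as the arm can. A call is refused whole if a number of a shift passes 6.25 or a number of a turn 10.7, either way. A call with a gripper value outside its range is refused whole. The fingers move at their own pace and stop on an object; "grip_force" is the grip in N (left out, the last holds). Time passes only in rows, so rows that do not move let the fingers close. It gives the time, the measured TCP pose, the force and the opening at its end, in the units of the state.
- manip.read_state(): the state, without advancing time (a new reading comes with each control period).
- camera(name): name is "side" or "top"; returns (picture, depth): 384x512x3 uint8, red, green, blue; 384x512 float32, mm along the optical axis (not along the pixel's ray), 0 where there is no reading.
- calibration(name): a dict with "K" (3x3 intrinsics, pixels), "distortion" ([k1, k2, p1, p2, k3] as OpenCV has them; the pictures are not rectified), "world_from_camera" (4x4, takes a point from camera to world coordinates). Camera axes: x right, y down, z forward; pixel columns grow to the right and rows downward; lengths in mm; the calibration is good to about 2 mm. A picture is of the moment at which its call begins. calibration takes no time and is no camera call.
- order.sign_off(): hands the job in, once; it reports no verdict.
The state is a dict: "clock": time; "joints": joint angles; "qd": joint speeds; "effort": joint torques, N m; "eef_pos": TCP position; "eef_rot": TCP orientation; "wrist_force": force on the tool from outside, world axes, zero at the start; "moment": the same for the moment, N m; "finger_gap": finger opening in mm.
Only numpy, scipy, OpenCV 4.12 (cv2) and the standard library are available. Lean on these libraries where they do the work, as an engineer would, in place of code of your own. Each camera call takes 0.05 s, during which the arm holds its last target.

## Working session

There is one attempt and no reset: what is moved stays moved. The work goes in short steps, Python scripts to look and compute and a tool call to move; the robot and the scene stay as the last step left them, time stands still between calls to the robot, and variables do not carry over. Pictures are saved under pics/ and viewed, and the job is handed in when it is done.

Besides the shell and the picture viewer there is one more tool, called after "Call:" as name(argument=value, ...), one argument or row to a line, values as JSON. jog_arm: Moves the arm, as the interface text tells. Its arguments: {"type":"object","properties":{"turn":{"type":"array","items":{"type":"array","items":{"type":"number"}}},"dp":{"type":"array","items":{"type":"array","items":{"type":"number"}}},"gripper":{"type":"array","items":{"type":"number"}},"grip_force":{"type":"number"}},"required":["turn","dp","gripper"]}

```bash
ls; mkdir -p pics; python3 - <<'E'
from cell import manip,camera,calibration,order
import cv2,numpy as np
print(manip.read_state())
for n in("top","side"):
    p,d=camera(n); cv2.imwrite(f"pics/{n}0.png",cv2.resize(p[:,:,::-1],(768,576))); np.savez(f"{n}0.npz",p=p,d=d)
    c=calibration(n); print(n,{k:np.round(v,3).tolist() for k,v in c.items()})
E
```

```text
pics
{'clock': 0.0, 'joints': array([ 1.27342109e+00,  3.00492162e-01,  1.52159090e+00,  2.86211537e-05,
        1.32067949e+00, -6.66302566e-02]), 'qd': array([-0.00020837, -0.00051667,  0.00153088, -0.00010282, -0.00092279,
       -0.00072897]), 'effort': array([ 2.07966979e-03, -5.31811595e+01, -3.52735627e+01,  7.08703394e-02,
        2.43830297e-02, -8.64256549e-05]), 'eef_pos': array([125.70753623, 535.12765831, 167.17064687]), 'eef_rot': array([ 3.05127053,  1.5696261 , -1.89187053]), 'wrist_force': array([ 0.44095088,  0.70684489, -0.12071005]), 'moment': array([0.01039372, 0.00489454, 0.00486401]), 'finger_gap': 93.94967087771383}
top {'K': [[463.249, 0.0, 255.636], [0.0, 463.249, 181.566], [0.0, 0.0, 1.0]], 'distortion': [0.06, 0.0, 0.0, 0.0, 0.0], 'world_from_camera': [[0.094, -0.971, 0.218, 210.498], [-0.996, -0.092, 0.016, -21.041], [0.004, -0.218, -0.976, 1550.593], [0.0, 0.0, 0.0, 1.0]]}
side {'K': [[438.12, 0.0, 257.52], [0.0, 438.12, 186.747], [0.0, 0.0, 1.0]], 'distortion': [0.033, 0.0, 0.0, 0.0, 0.0], 'world_from_camera': [[0.987, -0.121, 0.101, 407.236], [-0.157, -0.676, 0.72, -953.617], [-0.019, -0.727, -0.686, 985.391], [0.0, 0.0, 0.0, 1.0]]}
```

View pics/top0.png

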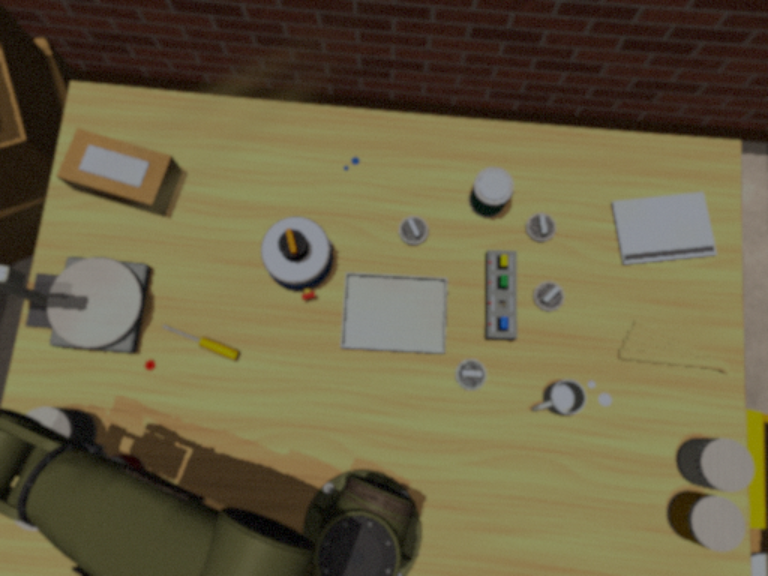

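View pics/side0.png

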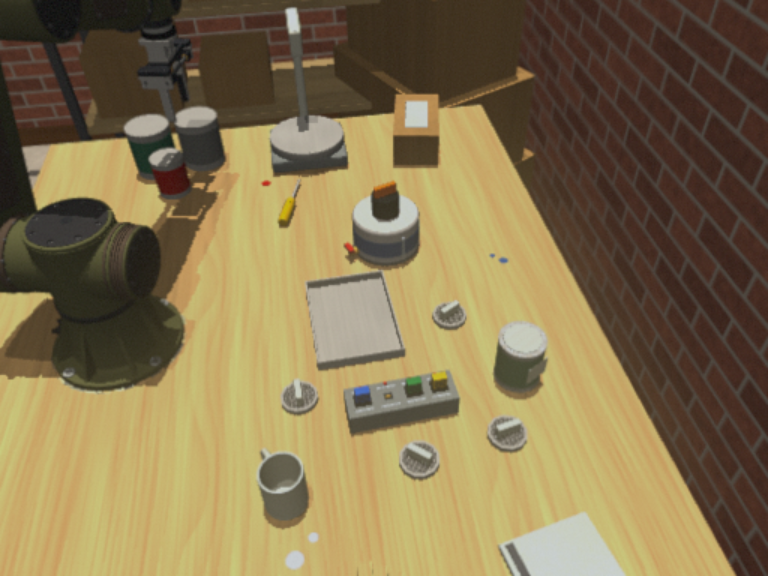

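The top view (768x576) shows the canister at (296,252), tray at (395,314), strip at (501,295) and paint tin at (492,190). The mug is at (563,398) and the screwdriver at (205,343). There are four strainer-like things, at (413,230), (541,228), (548,296) and (471,374). Image left is robot left (+y), so (413,230) should be the one; I'll measure all four. The strip appears to hold yellow, green and blue plugs.

```bash
cat > h.py <<'E'
import numpy as np,cv2
from cell import manip,camera,calibration,order
def ray(cam,uv):
    c=calibration(cam);K=np.array(c["K"]);T=np.array(c["world_from_camera"])
    n=cv2.undistortPoints(np.float64(uv).reshape(-1,1,2),K,np.array(c["distortion"])).reshape(-1,2)
    return T[:3,3],np.c_[n,np.ones(len(n))]@T[:3,:3].T
def plane(cam,uv,z):
    o,d=ray(cam,uv); return o+d*((z-o[2])/d[:,2])[:,None]
def proj(cam,P):
    c=calibration(cam);T=np.linalg.inv(np.array(c["world_from_camera"]))
    return cv2.projectPoints(np.float64(P).reshape(-1,1,3),cv2.Rodrigues(T[:3,:3])[0],T[:3,3],np.array(c["K"]),np.array(c["distortion"]))[0].reshape(-1,2)
def cloud(cam,d):
    h,w=d.shape;u,v=np.meshgrid(np.arange(w),np.arange(h))
    o,r=ray(cam,np.c_[u.ravel(),v.ravel()]); return (o+r*d.reshape(-1,1)).reshape(h,w,3)
def crop(p,x0,y0,x1,y1,s,name):
    cv2.imwrite(name,cv2.resize(p[y0:y1,x0:x1,::-1],None,fx=s,fy=s,interpolation=cv2.INTER_CUBIC))
def tool():
    from scipy.spatial.transform import Rotation as R
    s=manip.read_state();return s["eef_pos"],R.from_euler("xyz",s["eef_rot"]).as_matrix(),s
E
python3 - <<'E'
from h import *
t=np.load("top0.npz");s=np.load("side0.npz")
crop(t["p"],150,90,390,280,3,"pics/tcrop.png"); crop(s["p"],180,110,370,330,2.7,"pics/scrop.png")
print(plane("top",np.array([[413,230],[541,228],[548,296],[471,374]])/1.5,10).round())
C=cloud("top",t["d"]);print("bench z",C[300,150],C[200,350])
E
```

```text
[[ 660.  -54.   10.]
 [ 693. -346.   10.]
 [ 535. -369.   10.]
 [ 345. -208.   10.]]
bench z [135.22381114 306.89965647  -0.94804588] [ 521.95291687 -319.16518565    5.25065365]
```

View pics/tcrop.png

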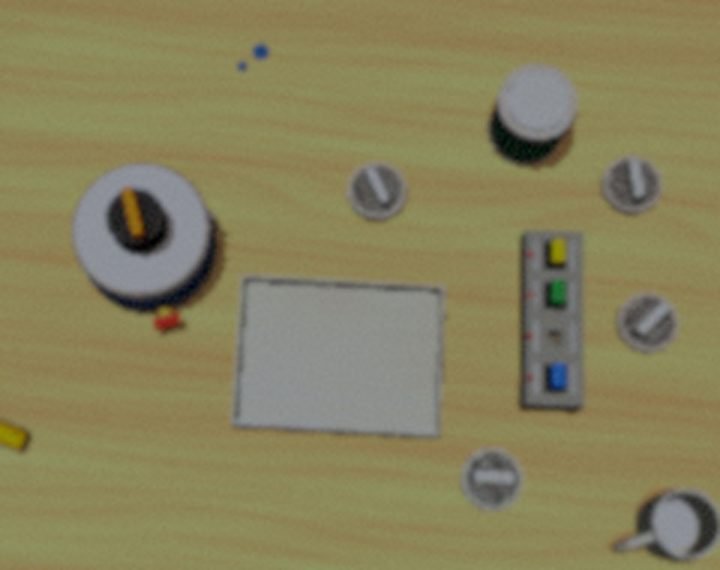

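View pics/scrop.png

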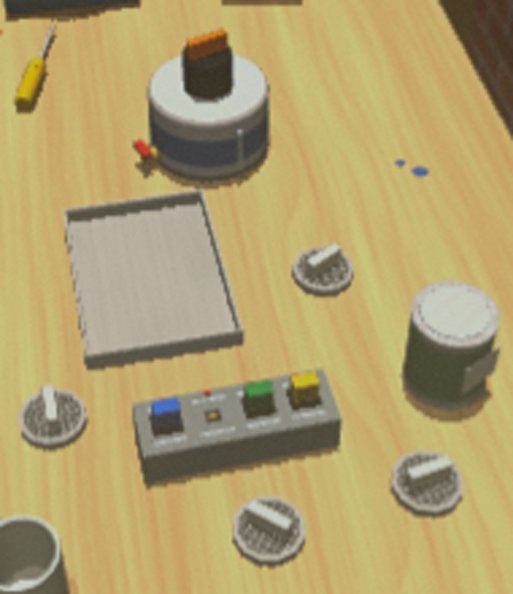

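```bash
cat > meas.py <<'E'
from h import *
def comps(cam,p,d,lo,hi,roi,zr,amin=5):
    C=cloud(cam,d);hsv=cv2.cvtColor(p,cv2.COLOR_RGB2HSV)
    m=cv2.inRange(hsv,lo,hi);k=np.zeros_like(m);x0,y0,x1,y1=roi;k[y0:y1,x0:x1]=1;m=m*k
    z=C[...,2];m=((m>0)&(z>zr[0])&(z<zr[1])&(d>0)).astype(np.uint8)
    n,l,st,ce=cv2.connectedComponentsWithStats(m)
    return [(ce[i],st[i,4],C[l==i],np.argwhere(l==i)[:,::-1]) for i in range(1,n) if st[i,4]>=amin]
E
python3 - <<'E'
from meas import *
F={"top":np.load("top0.npz"),"side":np.load("side0.npz")}
roi={"top":(310,150,360,240),"side":(220,230,320,300)}
for cam in F:
    p,d=F[cam]["p"],F[cam]["d"]
    for nm,lo,hi in(("yellow",(22,150,90),(32,255,255)),("green",(45,90,40),(85,255,255)),("blue",(100,120,60),(125,255,255)),("red",(0,150,80),(8,255,255))):
        for ce,a,P,uv in comps(cam,p,d,lo,hi,roi[cam],(-50,200)):
            r=cv2.minAreaRect(plane(cam,uv,76)[:,:2].astype(np.float32))
            print(cam,nm,ce.round(1),a,"ztop",np.percentile(P[:,2],[10,50,90]).round(),"cloud xy",P[:,:2].mean(0).round(1),"z76 rect",np.round(r[0],1),np.round(r[1],1),round(r[2],1), "hi pts",P[P[:,2]>70][:,:2].mean(0).round(1))
    # strip: gray, z 35..55
    C=cloud(cam,d);z=C[...,2];hsv=cv2.cvtColor(p,cv2.COLOR_RGB2HSV)
    m=(z>36)&(z<58)&(abs(C[...,0]-520)<150)&(abs(C[...,1]+270)<90)
    if cam=="top": m&=(C[...,0]<640)
    m=cv2.morphologyEx(m.astype(np.uint8),cv2.MORPH_OPEN,np.ones((2,2)))
    uv=np.argwhere(m)[:,::-1]
    r=cv2.minAreaRect(C[m>0][:,:2].astype(np.float32));r2=cv2.minAreaRect(plane(cam,uv,45)[:,:2].astype(np.float32));print(cam,"strip",m.sum(),r,r2)
E
```

```text
top yellow [335.5 173.1] 29 ztop [73. 76. 80.] cloud xy [ 592.4 -254.1] z76 rect [ 591.4 -254.1] [23.7  9.8] 3.3 hi pts [ 592.4 -254.1]
top green [335.1 187.3] 40 ztop [67. 75. 80.] cloud xy [ 545.3 -255.7] z76 rect [ 546.  -255.1] [26.8 13. ] 3.2 hi pts [ 546.5 -255.5]
top blue [335.5 215.1] 49 ztop [71. 76. 81.] cloud xy [ 454.3 -262. ] z76 rect [ 454.5 -261.8] [26.3 16. ] 3.2 hi pts [ 455.2 -261.9]
top strip 962 ((398.7750244140625, -201.88519287109375), (153.35601806640625, 499.0924072265625), 63.23411178588867) ((521.1075439453125, -260.49066162109375), (195.946044921875, 63.416072845458984), 3.470045804977417)
side yellow [292.5 250.7] 49 ztop [74. 77. 78.] cloud xy [ 593.3 -255.3] z76 rect [ 593.5 -255.2] [23.9 16.4] 4.2 hi pts [ 593.3 -255.3]
side green [275.4 253.7] 50 ztop [74. 77. 79.] cloud xy [ 547.5 -257.6] z76 rect [ 547.6 -257.3] [24.3 16.4] 4.3 hi pts [ 547.4 -257.5]
side blue [240.8 260.1] 40 ztop [75. 77. 79.] cloud xy [ 456.2 -263.2] z76 rect [ 456.  -262.6] [23.7 13.6] 1.8 hi pts [ 456.2 -263.2]
side strip 1323 ((434.6068115234375, -543.6734619140625), (796.6781616210938, 201.28807067871094), 72.00067901611328) ((527.3251953125, -263.0505065917969), (196.14996337890625, 71.61971282958984), 3.281276226043701)
```

```bash
cat > m2.py <<'E'
from meas import *
import sys
def strainer(cam,p,d,guess,r=60):
    C=cloud(cam,d);z=C[...,2]
    near=(np.hypot(C[...,0]-guess[0],C[...,1]-guess[1])<r)&(d>0)
    hsv=cv2.cvtColor(p,cv2.COLOR_RGB2HSV)
    low=(hsv[...,1]<75)&near; 
    uv=np.argwhere(low)[:,::-1].astype(np.float32)
    e=cv2.minEnclosingCircle(plane(cam,uv,8)[:,:2].astype(np.float32))
    bar=(z>24)&near; P=C[bar]
    rr=cv2.minAreaRect(plane(cam,np.argwhere(bar)[:,::-1],34)[:,:2].astype(np.float32))
    return e,bar.sum(),P[:,:2].mean(0).round(1),rr
E
python3 - <<'E'
from m2 import *
np.set_printoptions(suppress=True,precision=2)
pos,R,s=tool();print(pos,R)
for cam in("top","side"):
    f=np.load(cam+"0.npz");p,d=f["p"],f["d"];C=cloud(cam,d)
    hsv=cv2.cvtColor(p,cv2.COLOR_RGB2HSV)
    print(cam,"strainer",strainer(cam,p,d,(660,-54)))
    z=C[...,2];near=(np.hypot(C[...,0]-590,C[...,1]-190)<130)&(d>0)
    m=near&(z>125);print("bar px",m.sum())
    o=cv2.inRange(hsv,(5,150,80),(22,255,255))>0
    m=near&o&(z>120);uv=np.argwhere(m)[:,::-1];print("bar",m.sum(),uv.mean(0),np.percentile(z[m],[10,50,90]),"cloud",C[m].mean(0),cv2.minAreaRect(plane(cam,uv,166)[:,:2].astype(np.float32)))
    m=near&(abs(z-95)<7)&(hsv[...,1]<80);uv=np.argwhere(m)[:,::-1]
    print("canister top",cv2.minEnclosingCircle(plane(cam,uv,95)[:,:2].astype(np.float32)),plane(cam,uv,95).mean(0))
    T=plane(cam,[[232*1,210]] ,0)
    # tray: low saturation region near guess
    g=(np.array([500,0]))
    m=(abs(C[...,0]-480)<150)&(abs(C[...,1]-10)<170)&(hsv[...,1]<75)&(z<45)
    n,l,st,ce=cv2.connectedComponentsWithStats(m.astype(np.uint8));i=1+np.argmax(st[1:,4])
    uv=np.argwhere(l==i)[:,::-1];print("tray",st[i],cv2.minAreaRect(plane(cam,uv,22 if cam=="top" else 11)[:,:2].astype(np.float32)))
E
```

```text
[125.72 535.17 167.26] [[-0.   -0.97  0.23]
 [-0.    0.23  0.97]
 [-1.    0.   -0.  ]]
top strainer (((662.052490234375, -53.55202102661133), 36.262027740478516), np.int64(51), array([659.6, -53. ]), ((659.5313110351562, -52.60457992553711), (45.48578643798828, 12.322668075561523), 30.617170333862305))
bar px 314
bar 71 [193.87 160.99] [145.42 165.07 170.09] cloud [567.1  198.39 162.86] ((566.5748291015625, 198.0115203857422), (47.49509811401367, 14.148429870605469), 20.39665412902832)
canister top ((568.4087524414062, 198.22340393066406), 74.69281768798828) [565.55 197.37  95.  ]
tray [ 226  181   73   55 3630] ((464.7991027832031, -26.65166473388672), (175.70333862304688, 235.3224334716797), 2.2519171237945557)
side strainer (((663.4974365234375, -47.10869216918945), 40.9266242980957), np.int64(65), array([660.4, -53.7]), ((660.061279296875, -55.042640686035156), (49.278324127197266, 18.098480224609375), 31.469120025634766))
bar px 278
bar 114 [256.03 125.88] [147.91 160.28 167.71] cloud [569.35 197.33 159.04] ((569.266845703125, 187.78761291503906), (62.27095031738281, 38.27195358276367), 19.76080894470215)
canister top ((568.8936767578125, 195.52236938476562), 77.63414001464844) [567.61 181.89  95.  ]
tray [ 203  180   67   66 3328] ((465.65576171875, -22.108001708984375), (173.0960693359375, 250.56300354003906), 1.9298200607299805)
```

```bash
cat > plan.py <<'E'
# plan.py x y z heading_deg(tool z) [n]: prints rows to go there from now
import sys,math
from h import *
def main(x,y,z,h=None,n=None):
    pos,R,s=tool();h0=math.degrees(math.atan2(R[1,2],R[0,2]))
    print("pos",pos.round(1),"h",round(h0,2),"tilt",np.round(R[:,0],4),"j",s["joints"].round(2),"gap",round(s["finger_gap"],1),"F",s["wrist_force"].round(1),"t",round(s["clock"],2))
    dh=0 if h is None else (h-h0+180)%360-180 if abs(h)<=180 else h-1000-h0
    D=np.array([x,y,z])-pos
    N=int(n or max(1,math.ceil(np.linalg.norm(D)/58),math.ceil(abs(dh)/10.5)))
    dps=[]
    for i in range(N):
        a=math.radians(h0+dh*i/N); Z=np.array([math.cos(a),math.sin(a),0]);X=np.array([0,0,-1]);Y=np.cross(Z,X)
        d=D/N/10;dps.append([round(float(d@X),2),round(float(d@Y),2),round(float(d@Z),2)])
    print("dh",round(dh,1),"N",N,"turn/row",round(-dh/N,2));print(dps)
if __name__=="__main__": main(*[None if a=="-" else float(a) for a in sys.argv[1:]])
E
python3 plan.py 592 -255.5 190 93.3
```

```text
pos [125.7 535.2 167.3] h 76.78 tilt [-3.e-04 -9.e-04 -1.e+00] j [ 1.27  0.3   1.52  0.    1.32 -0.07] gap 93.6 F [1.1 0.2 0.3] t 0.1
dh 16.5 N 16 turn/row -1.03
[[-0.14, -3.97, -4.14], [-0.14, -3.89, -4.21], [-0.14, -3.82, -4.28], [-0.14, -3.74, -4.35], [-0.14, -3.66, -4.42], [-0.14, -3.58, -4.48], [-0.14, -3.5, -4.55], [-0.14, -3.41, -4.61], [-0.14, -3.33, -4.67], [-0.14, -3.25, -4.73], [-0.14, -3.16, -4.79], [-0.14, -3.07, -4.84], [-0.14, -2.99, -4.9], [-0.14, -2.9, -4.95], [-0.14, -2.81, -5.0], [-0.14, -2.72, -5.05]]
```

Call:
jog_arm(
  turn=[
    [-1, 0, 0],
    [-1, 0, 0],
    [-1, 0, 0],
    [-1, 0, 0],
    [-1, 0, 0],
    [-1, 0, 0],
    [-1, 0, 0],
    [-1, 0, 0],
  ],
  dp=[
    [-0.4, -4.0, -4.1],
    [-0.4, -3.9, -4.2],
    [-0.4, -3.8, -4.3],
    [-0.4, -3.7, -4.3],
    [-0.3, -3.7, -4.4],
    [-0.3, -3.6, -4.5],
    [-0.3, -3.5, -4.5],
    [-0.3, -3.4, -4.6],
  ],
  gripper=[0.5, 0.5, 0.5, 0.5, 0.5, 0.5, 0.5, 0.5],
  grip_force=40,
)

```text
clock: 1.1
eef_pos: [363.6, 130.7, 194.8]
eef_rot: [2.989, 1.567, -1.803]
wrist_force: [1.2, 0.4, -0.5]
finger_gap: 47.3
```

```bash
python3 plan.py 592 -255.5 190 93.3
```

```text
pos [363.6 130.7 194.8] h 85.39 tilt [-9.e-04 -4.e-03 -1.e+00] j [ 0.25 -0.1   1.9  -0.    1.35 -1.24] gap 47.3 F [ 1.2  0.4 -0.5] t 1.1
dh 7.9 N 8 turn/row -0.99
[[0.06, -3.23, -4.58], [0.06, -3.15, -4.64], [0.06, -3.07, -4.69], [0.06, -2.99, -4.74], [0.06, -2.91, -4.79], [0.06, -2.83, -4.84], [0.06, -2.74, -4.89], [0.06, -2.66, -4.94]]
```

Tracking is good.

Call:
jog_arm(
  turn=[
    [-1, 0, 0],
    [-1, 0, 0],
    [-1, 0, 0],
    [-1, 0, 0],
    [-1, 0, 0],
    [-1, 0, 0],
    [-1, 0, 0],
    [-1, 0, 0],
  ],
  dp=[
    [0, -3.2, -4.6],
    [0, -3.1, -4.6],
    [0, -3.1, -4.7],
    [0, -3.0, -4.7],
    [0, -2.9, -4.8],
    [0, -2.8, -4.8],
    [0, -2.7, -4.9],
    [0, -2.7, -4.9],
  ],
  gripper=[0.5, 0.5, 0.5, 0.5, 0.5, 0.5, 0.5, 0.5],
)

```text
clock: 2.1
eef_pos: [596.5, -268.6, 194.9]
eef_rot: [2.573, 1.568, -2.077]
wrist_force: [0.1, 0.7, -0.1]
finger_gap: 46.8
```

```bash
python3 plan.py 592 -255.5 100 93.3 2;python3 plan.py 592 -255.5 52 93.3 2
```

```text
pos [ 596.5 -268.6  194.9] h 93.55 tilt [-0.0015 -0.0027 -1.    ] j [-0.48  0.52  1.15 -0.    1.47 -2.11] gap 46.8 F [ 0.1  0.7 -0.1] t 2.1
dh -0.3 N 2 turn/row 0.13
[[4.75, 0.18, 0.67], [4.75, 0.18, 0.67]]
pos [ 596.5 -268.6  194.9] h 93.55 tilt [-0.0015 -0.0027 -1.    ] j [-0.48  0.52  1.15 -0.    1.47 -2.11] gap 46.8 F [ 0.1  0.7 -0.1] t 2.1
dh -0.3 N 2 turn/row 0.13
[[7.15, 0.18, 0.67], [7.15, 0.18, 0.67]]
```

Call:
jog_arm(
  turn=[
    [0, 0, 0],
    [0, 0, 0],
    [0, 0, 0],
    [0, 0, 0],
  ],
  dp=[
    [2, 0.2, 0.7],
    [2, 0.2, 0.6],
    [3, 0, 0],
    [3, 0, 0],
  ],
  gripper=[0.5, 0.5, 0.5, 0.5],
)

```text
clock: 2.6
eef_pos: [592.4, -259.9, 90.2]
eef_rot: [2.346, 1.567, -2.308]
wrist_force: [1.2, 0.4, -0.8]
finger_gap: 47.3
```

```bash
python3 plan.py 592 -255.5 52 93.3 2; python3 - <<'E'
from h import *
p,d=camera("side");crop(p,180,160,370,330,3,"pics/s1.png")
E
```

```text
pos [ 592.4 -259.9   90.2] h 93.34 tilt [-0.0022 -0.0025 -1.    ] j [-0.47  0.58  1.3  -0.    1.26 -2.1 ] gap 47.3 F [ 1.2  0.4 -0.8] t 2.6
dh -0.0 N 2 turn/row 0.02
[[1.91, 0.01, 0.22], [1.91, 0.01, 0.22]]
```

View pics/s1.png

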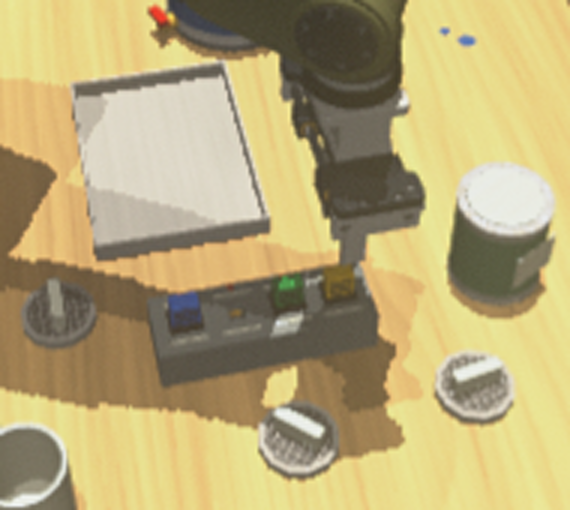

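```bash
python3 - <<'E'
from h import *
pos,R,s=tool()
for o in(-23,0,23): print(o,(proj("side",pos+R[:,2]*o)-[180,160])*3,(proj("side",pos+R[:,2]*o-R[:,0]*60)-[180,160])*3)
print((proj("side",[[592,-255.5,76]])-[180,160])*3)
p,d=camera("side");crop(p,250,190,340,280,6,"pics/s2.png")
E
```

```text
-23 [[343.08483195 289.85936841]] [[346.44111637 244.51496855]]
0 [[335.77579764 269.01258546]] [[338.81279382 223.58439307]]
23 [[328.67900444 248.76930799]] [[331.41353973 203.27969479]]
[[335.98839803 272.54650825]]
```

View pics/s2.png

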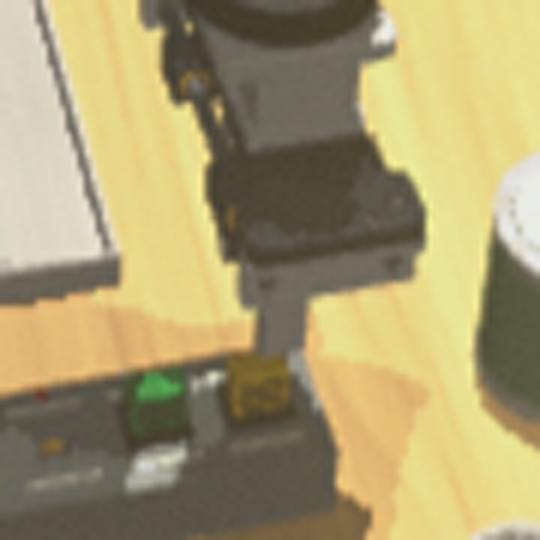

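```bash
python3 - <<'E'
from h import *
np.set_printoptions(suppress=True,precision=0)
p,d=camera("side");C=cloud("side",d)
for v in range(236,262,2):
    print(v,[ (C[v,u].round().astype(int).tolist(),p[v,u].tolist()) for u in (292,294,296,299)])
print(manip.read_state()["clock"])
E
```

```text
236 [([568, -339, 238], [113, 106, 93]), ([572, -341, 239], [90, 84, 71]), ([578, -338, 234], [103, 96, 82]), ([584, -341, 236], [114, 109, 94])]
238 [([568, -340, 232], [114, 107, 94]), ([573, -339, 229], [104, 97, 84]), ([577, -340, 230], [111, 106, 93]), ([584, -339, 228], [113, 107, 94])]
240 [([569, -338, 222], [135, 126, 101]), ([585, -295, 168], [107, 100, 87]), ([591, -293, 165], [112, 105, 92]), ([597, -295, 166], [112, 106, 95])]
242 [([615, -164, -2], [211, 197, 127]), ([586, -293, 159], [115, 109, 96]), ([591, -293, 158], [111, 106, 91]), ([599, -292, 154], [112, 104, 92])]
244 [([612, -175, 3], [189, 155, 106]), ([586, -294, 152], [109, 104, 91]), ([591, -292, 148], [113, 106, 93]), ([599, -292, 147], [111, 104, 91])]
246 [([584, -283, 131], [175, 148, 103]), ([586, -293, 143], [111, 105, 92]), ([591, -294, 143], [112, 105, 92]), ([600, -291, 138], [109, 103, 91])]
248 [([594, -246, 75], [123, 106, 69]), ([586, -294, 137], [112, 101, 75]), ([604, -250, 79], [116, 101, 70]), ([619, -227, 47], [151, 146, 132])]
250 [([592, -256, 80], [118, 99, 47]), ([598, -254, 76], [121, 100, 46]), ([603, -254, 75], [120, 98, 47]), ([617, -234, 48], [153, 152, 142])]
252 [([592, -258, 74], [128, 104, 44]), ([596, -261, 77], [126, 104, 48]), ([602, -259, 74], [121, 99, 44]), ([616, -239, 46], [120, 116, 105])]
254 [([591, -261, 70], [102, 85, 46]), ([597, -259, 65], [100, 83, 44]), ([602, -261, 68], [102, 86, 47]), ([614, -245, 45], [88, 82, 68])]
256 [([591, -262, 63], [108, 90, 46]), ([597, -261, 61], [94, 82, 50]), ([602, -263, 61], [98, 83, 47]), ([612, -254, 48], [89, 84, 69])]
258 [([592, -260, 51], [86, 74, 45]), ([597, -261, 52], [92, 77, 48]), ([603, -261, 50], [84, 72, 47]), ([611, -258, 45], [87, 79, 65])]
260 [([591, -263, 47], [75, 66, 49]), ([597, -264, 47], [77, 70, 53]), ([602, -264, 45], [82, 75, 59]), ([609, -268, 49], [88, 82, 70])]
2.75
```

```bash
python3 - <<'E'
from h import *
pos,R,s=tool();print(pos,s["joints"],s["qd"],s["clock"])
p,d=camera("side");crop(p,250,190,340,280,6,"pics/s3.png")
p,d=camera("top");crop(p,290,120,400,260,4,"pics/t3.png")
pos,R,s=tool();print(pos,s["clock"])
E
```

```text
[ 591.9100761  -259.67485067   90.31623301] [-0.46853148  0.58230363  1.30182806 -0.00339754  1.26073493 -2.09657768] [-0.00010333 -0.03788064 -0.04372294  0.00082178  0.01838976  0.00055488] 2.75
[ 593.1420304  -260.25630126   92.85408456] 2.85
```

View pics/s3.png

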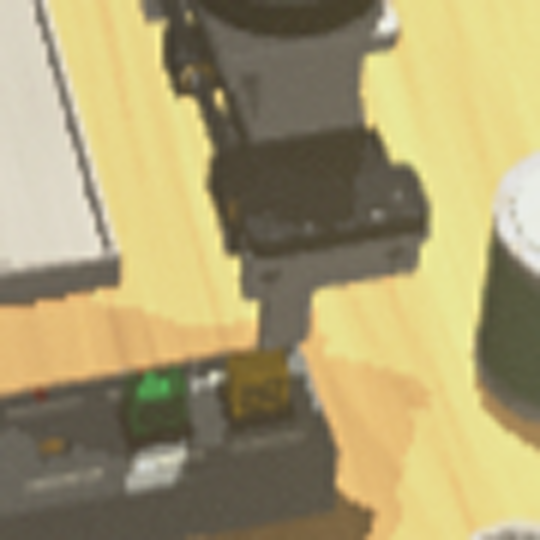

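View pics/t3.png

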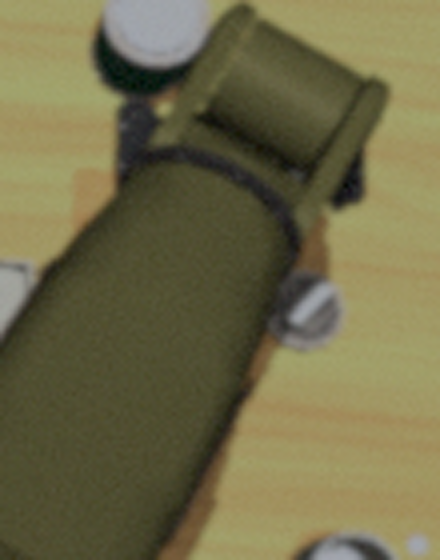

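```bash
python3 - <<'E'
from h import *
np.set_printoptions(suppress=True,precision=0)
f=np.load("side0.npz");p,d=f["p"],f["d"];crop(p,70,0,160,100,6,"pics/s0g.png")
C=cloud("side",d)
print(proj("side",[[125.8,535.4,167.7],[125.8+10,535.4+46,167.7],[125.8-10,535.4-46,167.7],[125.8,535.4,265]]))
for v in range(20,90,4): print(v,[C[v,u].round().astype(int).tolist() for u in range(100,126,4)])
E
```

```text
[[122.  83.]
 [125.  77.]
 [118.  90.]
 [115.  58.]]
20 [[117, 505, 413], [129, 507, 411], [141, 511, 408], [151, 519, 404], [163, 526, 401], [-77, 2133, -237], [-57, 2179, -257]]
24 [[114, 504, 400], [127, 499, 401], [139, 501, 400], [150, 507, 396], [159, 528, 387], [-83, 2135, -265], [-61, 2159, -276]]
28 [[111, 501, 389], [124, 499, 388], [138, 492, 390], [149, 497, 388], [144, 599, 344], [158, 592, 346], [172, 591, 345]]
32 [[108, 500, 376], [122, 494, 378], [134, 494, 377], [141, 523, 363], [150, 544, 353], [159, 569, 342], [167, 605, 326]]
36 [[104, 501, 363], [118, 495, 364], [131, 492, 364], [140, 511, 355], [149, 532, 345], [154, 582, 322], [168, 577, 323]]
40 [[100, 503, 348], [114, 498, 350], [127, 497, 349], [140, 490, 351], [144, 539, 328], [156, 550, 322], [164, 579, 308]]
44 [[102, 481, 345], [115, 474, 347], [127, 477, 344], [142, 467, 348], [133, 585, 294], [146, 589, 291], [-91, 2149, -414]]
48 [[104, 455, 343], [118, 446, 346], [130, 444, 346], [141, 453, 341], [146, 493, 322], [144, 580, 280], [-8, 1596, -189]]
52 [[100, 457, 329], [113, 451, 331], [126, 450, 330
[... 509 characters left out ...]
57], [119, 477, 260], [-29, 1313, -166], [-7, 1309, -166], [4, 1364, -196]]
72 [[-117, 1313, -181], [-93, 1301, -177], [-74, 1304, -181], [115, 480, 244], [-33, 1304, -185], [-14, 1315, -193], [3, 1336, -205]]
76 [[-120, 1301, -198], [-101, 1307, -203], [-81, 1311, -208], [111, 482, 228], [122, 493, 221], [104, 657, 132], [119, 660, 129]]
80 [[30, 643, 131], [45, 642, 130], [61, 634, 132], [108, 477, 216], [121, 480, 212], [105, 631, 130], [121, 626, 131]]
84 [[33, 611, 131], [50, 600, 136], [62, 608, 130], [74, 620, 122], [87, 630, 115], [107, 604, 128], [124, 591, 133]]
88 [[33, 591, 126], [49, 587, 126], [63, 587, 125], [73, 606, 113], [-226, 2138, -748], [103, 600, 113], [120, 591, 117]]
```

View pics/s0g.png

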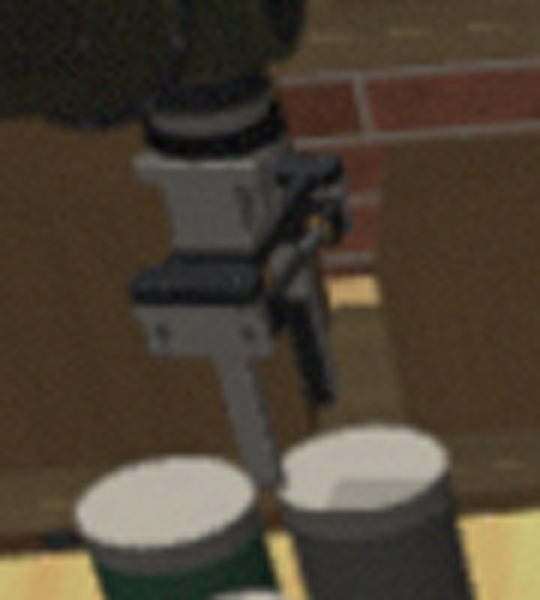

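Call:
jog_arm(
  turn=[
    [0, 0, 0],
    [0, 0, 0],
    [0, 0, 0],
    [0, 0, 0],
  ],
  dp=[
    [1.0, 0, 0.4],
    [1.5, 0, 0.1],
    [1.2, 0, 0],
    [0, 0, 0],
  ],
  gripper=[0.5, 0.5, 0.5, 0.5],
)

```text
clock: 3.35
eef_pos: [593.6, -255.2, 55.4]
eef_rot: [-2.784, 1.566, -1.155]
wrist_force: [0.3, 0.4, 0.1]
finger_gap: 47.1
```

```bash
python3 plan.py 592 -255.5 52 93.3 2; python3 - <<'E'
from h import *
p,d=camera("side");crop(p,230,190,330,280,6,"pics/s4.png")
C=cloud("side",d)
for v in range(240,266,2): print(v,[C[v,u].round().astype(int).tolist() for u in (292,294,296,299)])
E
```

```text
pos [ 593.6 -255.2   55.4] h 93.35 tilt [ 0.002  -0.0046 -1.    ] j [-0.46  0.61  1.34 -0.    1.19 -2.09] gap 47.1 F [0.3 0.4 0.1] t 3.35
dh -0.1 N 2 turn/row 0.03
[[0.17, 0.08, -0.01], [0.17, 0.08, -0.01]]
240 [[568, -342, 227], [572, -343, 227], [576, -344, 228], [584, -342, 224]]
242 [[568, -341, 220], [573, -341, 218], [577, -344, 221], [586, -334, 207]]
244 [[570, -336, 206], [575, -332, 200], [579, -336, 204], [587, -335, 201]]
246 [[571, -334, 196], [575, -336, 198], [579, -337, 197], [587, -336, 195]]
248 [[594, -246, 76], [587, -291, 132], [593, -290, 130], [600, -291, 129]]
250 [[593, -253, 76], [588, -291, 125], [593, -290, 123], [601, -289, 119]]
252 [[591, -261, 78], [589, -288, 113], [593, -290, 115], [602, -288, 110]]
254 [[586, -280, 95], [589, -288, 105], [594, -289, 105], [614, -249, 49]]
256 [[591, -261, 61], [597, -262, 61], [602, -262, 61], [613, -252, 46]]
258 [[592, -258, 49], [597, -260, 50], [602, -263, 54], [611, -260, 47]]
260 [[591, -265, 50], [597, -263, 46], [601, -267, 49], [610, -265, 46]]
262 [[591, -266, 42], [596, -269, 45], [600, -271, 47], [609, -270, 43]]
264 [[589, -275, 46], [594, -275, 45], [599, -277, 47], [607, -278, 46]]
```

View pics/s4.png

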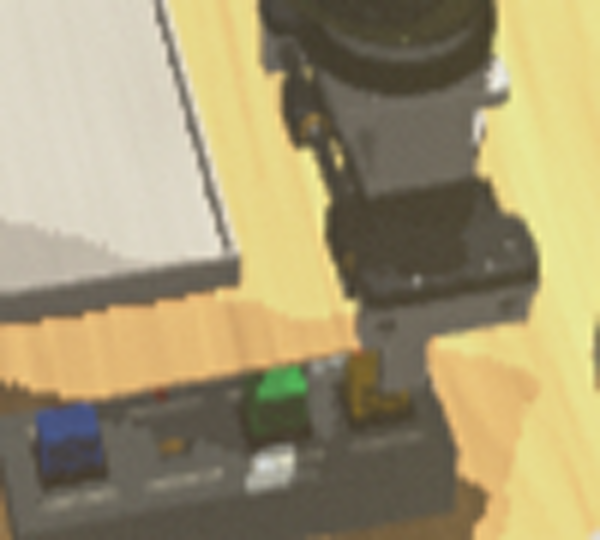

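Call:
jog_arm(
  turn=[
    [0, 0, 0],
    [0, 0, 0],
    [0, 0, 0],
    [0, 0, 0],
  ],
  dp=[
    [0.5, 0.1, 0],
    [0.7, 0, 0],
    [0.7, 0, 0],
    [0.3, 0, 0],
  ],
  gripper=[0.5, 0.5, 0.5, 0.5],
)

```text
clock: 3.9
eef_pos: [593.2, -255.9, 33.3]
eef_rot: [-2.581, 1.564, -0.952]
wrist_force: [-0.4, -0.0, 0.0]
finger_gap: 47.2
```

```bash
python3 plan.py 592 -255.5 10 93.3 2; python3 - <<'E'
from h import *
p,d=camera("side");crop(p,230,190,330,280,6,"pics/s5.png")
C=cloud("side",d)
for v in range(250,270,2): print(v,[C[v,u].round().astype(int).tolist() for u in (292,294,296,299)])
E
```

```text
pos [ 593.2 -255.9   33.3] h 93.34 tilt [ 0.004  -0.0056 -1.    ] j [-0.46  0.64  1.36 -0.    1.14 -2.09] gap 47.2 F [-0.4 -0.   0. ] t 3.9
dh -0.0 N 2 turn/row 0.02
[[1.17, 0.06, 0.02], [1.17, 0.06, 0.02]]
250 [[571, -336, 184], [576, -334, 181], [581, -333, 178], [587, -335, 179]]
252 [[571, -337, 178], [576, -334, 173], [581, -334, 172], [589, -333, 169]]
254 [[586, -281, 96], [589, -289, 106], [594, -287, 103], [601, -290, 105]]
256 [[585, -283, 91], [589, -289, 98], [595, -287, 94], [602, -288, 94]]
258 [[587, -280, 79], [590, -288, 88], [594, -291, 91], [602, -291, 89]]
260 [[586, -284, 75], [590, -289, 81], [602, -264, 46], [610, -264, 45]]
262 [[590, -268, 45], [595, -270, 46], [600, -272, 48], [608, -272, 46]]
264 [[589, -275, 46], [594, -277, 47], [599, -276, 45], [607, -279, 47]]
266 [[588, -280, 44], [593, -281, 44], [598, -281, 44], [606, -283, 44]]
268 [[586, -287, 46], [593, -283, 38], [598, -285, 39], [607, -282, 34]]
```

View pics/s5.png

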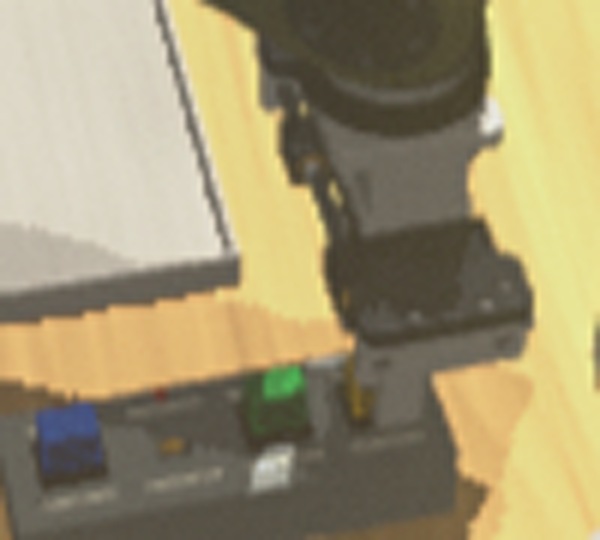

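Call:
jog_arm(
  turn=[
    [0, -0.3, 0.2],
    [0, 0, 0],
    [0, 0, 0],
    [0, 0, 0],
  ],
  dp=[
    [0.6, 0.1, 0],
    [0.8, 0, 0],
    [0.7, 0, 0],
    [0.2, 0, 0],
  ],
  gripper=[0.5, 0.5, 0.5, 0.5],
)

```text
clock: 4.45
eef_pos: [592.1, -256.0, 8.4]
eef_rot: [1.636, 1.57, -3.018]
wrist_force: [0.7, -1.0, 0.4]
finger_gap: 46.8
```

Call:
jog_arm(
  turn=[
    [0, 0, 0],
    [0, 0, 0],
    [0, 0, 0],
    [0, 0, 0],
    [0, 0, 0],
  ],
  dp=[
    [0, 0, 0],
    [0, 0, 0],
    [0, 0, 0],
    [0, 0, 0],
    [0, 0, 0],
  ],
  gripper=[0.9, 0.9, 0.9, 0.9, 0.9],
  grip_force=45,
)

```text
clock: 5.08
eef_pos: [592.1, -254.5, 8.8]
eef_rot: [0.34, 1.568, 1.97]
wrist_force: [-0.7, 0.2, -1.8]
finger_gap: 23.0
```

```bash
python3 plan.py 592 -255.5 90 93.3 4; python3 - <<'E'
from h import *
p,d=camera("side");crop(p,230,190,330,280,6,"pics/s6.png")
E
```

```text
pos [ 592.1 -254.5    8.8] h 93.36 tilt [-9.0e-04  2.1e-03 -1.0e+00] j [-0.46  0.67  1.37  0.    1.11 -2.09] gap 23.0 F [-0.7  0.2 -1.8] t 5.08
dh -0.1 N 4 turn/row 0.02
[[-2.03, 0.0, -0.03], [-2.03, 0.0, -0.03], [-2.03, 0.0, -0.03], [-2.03, 0.0, -0.03]]
```

View pics/s6.png

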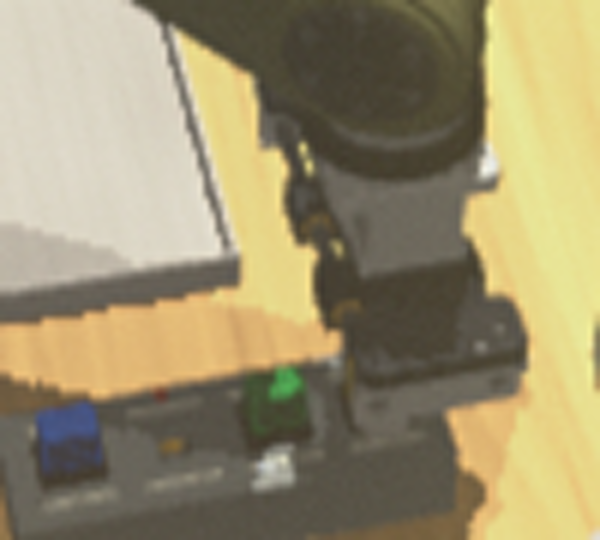

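Call:
jog_arm(
  turn=[
    [0, 0, 0],
    [0, 0, 0],
    [0, 0, 0],
  ],
  dp=[
    [0, 0, 0],
    [0, 0, 0],
    [0, 0, 0],
  ],
  gripper=[0.9, 0.9, 0.9],
)

```text
clock: 5.5
eef_pos: [592.1, -254.5, 8.8]
eef_rot: [0.285, 1.568, 1.914]
wrist_force: [-1.0, 1.6, -0.7]
finger_gap: 22.8
```

Call:
jog_arm(
  turn=[
    [0, 0, 0],
    [0, 0, 0],
    [0, 0, 0],
    [0, 0, 0],
    [0, 0, 0],
    [0, 0, 0],
    [0, 0, 0],
    [0, 0, 0],
  ],
  dp=[
    [0, 0, 0],
    [0, 0, 0],
    [-0.8, 0, 0],
    [0, 0, 0],
    [0, 0, 0],
    [0, 0, 0],
    [0, 0, 0],
    [0, 0, 0],
  ],
  gripper=[0.6, 0.6, 0.6, 0.9, 0.9, 0.9, 0.9, 0.9],
)

```text
clock: 6.5
eef_pos: [592.6, -254.9, 18.3]
eef_rot: [-0.505, 1.569, 1.125]
wrist_force: [-1.3, 1.7, 1.5]
finger_gap: 15.6
```

Call:
jog_arm(
  turn=[
    [0, 0, 0],
    [0, 0, 0],
  ],
  dp=[
    [0, 0, 0],
    [0, 0, 0],
  ],
  gripper=[0.9, 0.9],
)

```text
clock: 6.75
eef_pos: [592.6, -254.9, 18.3]
eef_rot: [-0.51, 1.569, 1.12]
wrist_force: [-1.0, 2.0, 2.2]
finger_gap: 15.5
```

```bash
python3 plan.py 592 -255.5 90 93.3 4; python3 - <<'E'
from h import *
p,d=camera("side");crop(p,260,220,320,275,9,"pics/s7.png")
E
```

```text
pos [ 592.6 -254.9   18.3] h 93.35 tilt [ 7.0e-04  1.4e-03 -1.0e+00] j [-0.46  0.66  1.36  0.    1.12 -2.09] gap 15.5 F [-1.   2.   2.2] t 6.75
dh -0.0 N 4 turn/row 0.01
[[-1.79, 0.02, -0.01], [-1.79, 0.02, -0.01], [-1.79, 0.02, -0.01], [-1.79, 0.02, -0.01]]
```

View pics/s7.png

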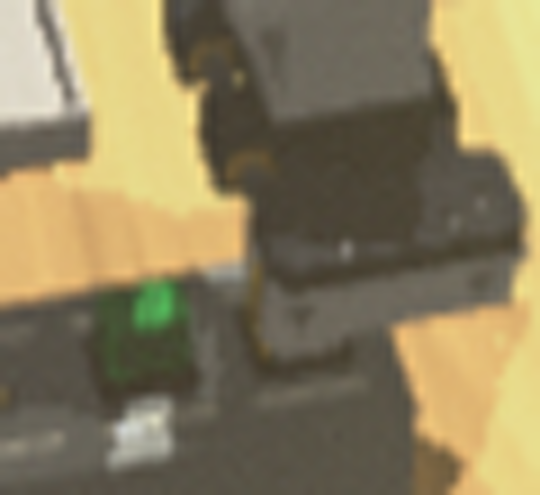

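Call:
jog_arm(
  turn=[
    [0, 0, 0],
    [0, 0, 0],
    [0, 0, 0],
    [0, 0, 0],
    [0, 0, 0],
    [0, 0, 0],
    [0, 0, 0],
  ],
  dp=[
    [-0.5, 0, 0],
    [-0.8, 0, 0],
    [-1.0, 0, 0],
    [-1.0, 0, 0],
    [-1.5, 0, 0],
    [-2, 0, 0],
    [-2, 0, 0],
  ],
  gripper=[0.9, 0.9, 0.9, 0.9, 0.9, 0.9, 0.9],
)

```text
clock: 7.68
eef_pos: [592.3, -255.5, 111.7]
eef_rot: [-0.479, 1.57, 1.15]
wrist_force: [-0.9, 0.4, 0.3]
finger_gap: 15.3
```

```bash
python3 - <<'E'
from h import *
p,d=camera("side");crop(p,230,190,330,280,6,"pics/s8.png")
E
python3 plan.py 470 -100 110 - ; python3 plan.py 520 -105 110 -
```

```text
pos [ 593.3 -256.   114.9] h 93.34 tilt [ 0.004  -0.0012 -1.    ] j [-0.46  0.55  1.29  0.    1.3  -2.09] gap 15.8 F [0.5 0.6 2.5] t 7.72
dh 0 N 4 turn/row 0.0
[[0.12, 2.85, 4.07], [0.12, 2.85, 4.07], [0.12, 2.85, 4.07], [0.12, 2.85, 4.07]]
pos [ 593.3 -256.   114.9] h 93.34 tilt [ 0.004  -0.0012 -1.    ] j [-0.46  0.55  1.29  0.    1.3  -2.09] gap 15.8 F [0.5 0.6 2.5] t 7.72
dh 0 N 3 turn/row 0.0
[[0.16, 2.15, 5.17], [0.16, 2.15, 5.17], [0.16, 2.15, 5.17]]
```

View pics/s8.png

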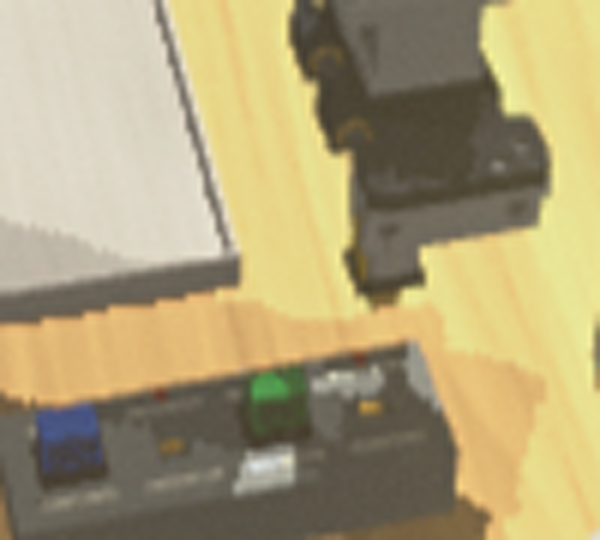

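```bash
python3 plan.py 515 -82 110 93.3 5
```

```text
pos [ 593.3 -256.   114.9] h 93.34 tilt [ 0.004  -0.0012 -1.    ] j [-0.46  0.55  1.29  0.    1.3  -2.09] gap 15.8 F [0.5 0.6 2.5] t 7.72
dh -0.0 N 5 turn/row 0.01
[[0.1, 1.36, 3.57], [0.1, 1.36, 3.57], [0.1, 1.36, 3.57], [0.1, 1.36, 3.57], [0.1, 1.36, 3.57]]
```

Call:
jog_arm(
  turn=[
    [0, 0, 0],
    [0, 0, 0],
    [0, 0, 0],
    [0, 0, 0],
    [0, 0, 0],
    [0, 0, 0],
    [0, 0, 0],
  ],
  dp=[
    [0.1, 1.3, 3.5],
    [0.1, 1.3, 3.5],
    [0.1, 1.4, 3.5],
    [0.1, 1.4, 3.5],
    [0.1, 1.2, 3.0],
    [2.0, 0, 0],
    [3.0, 0, 0],
  ],
  gripper=[0.9, 0.9, 0.9, 0.9, 0.9, 0.9, 0.9],
)

```text
clock: 8.6
eef_pos: [518.0, -86.2, 63.9]
eef_rot: [-1.934, 1.555, -0.305]
wrist_force: [0.4, -0.6, -0.8]
finger_gap: 15.6
```

```bash
python3 plan.py 515 -82 5 93.3 4
```

```text
pos [518.  -86.2  63.9] h 93.32 tilt [ 0.0152 -0.0048 -0.9999] j [-0.23  0.35  1.72 -0.    1.06 -1.86] gap 15.6 F [ 0.4 -0.6 -0.8] t 8.6
dh -0.0 N 4 turn/row 0.01
[[1.47, 0.07, 0.11], [1.47, 0.07, 0.11], [1.47, 0.07, 0.11], [1.47, 0.07, 0.11]]
```

```bash
python3 - <<'E'
s=open("plan.py").read()
s=s.replace('    D=np.array','''    from scipy.spatial.transform import Rotation as Q
    a=math.radians(h0);Z=np.array([math.cos(a),math.sin(a),0]);X=np.array([0,0,-1]);Rd=np.c_[X,np.cross(Z,X),Z]
    print("tiltfix deg",np.degrees(Q.from_matrix(R.T@Rd).as_rotvec()).round(2))
    D=np.array''');open("plan.py","w").write(s)
E
```

Call:
jog_arm(
  turn=[
    [0, -0.3, 0.8],
    [0, 0, 0],
    [0, 0, 0],
    [0, 0, 0],
    [0, 0, 0],
  ],
  dp=[
    [1.5, 0.1, 0.2],
    [1.5, 0.1, 0.2],
    [1.5, 0, 0],
    [1.3, 0, 0],
    [0, 0, 0],
  ],
  gripper=[0.9, 0.9, 0.9, 0.9, 0.9],
)

```text
clock: 9.22
eef_pos: [515.8, -82.3, 2.7]
eef_rot: [1.564, 1.57, -3.091]
wrist_force: [0.1, 0.2, 0.3]
finger_gap: 15.6
```

```bash
python3 plan.py 515 -82 3 93.3 1; python3 - <<'E'
from h import *
p,d=camera("side");crop(p,200,140,310,280,4.2,"pics/s9.png")
E
```

```text
pos [515.8 -82.3   2.7] h 93.31 tilt [-6.e-04 -0.e+00 -1.e+00] j [-0.23  0.44  1.75 -0.    0.95 -1.86] gap 15.6 F [0.1 0.2 0.3] t 9.22
tiltfix deg [ 0.    0.   -0.03]
dh -0.0 N 1 turn/row 0.01
[[-0.03, 0.08, 0.04]]
```

View pics/s9.png

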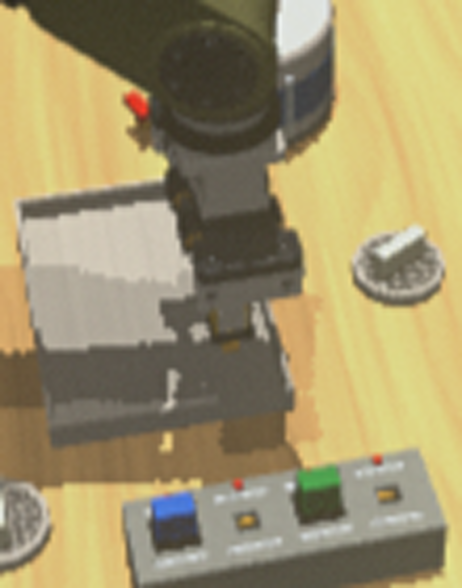

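Call:
jog_arm(
  turn=[
    [0, 0, 0],
    [0, 0, 0],
    [0, 0, 0],
    [0, 0, 0],
    [0, 0, 0],
    [0, 0, 0],
  ],
  dp=[
    [0, 0, 0],
    [0, 0, 0],
    [0, 0, 0],
    [-2, 0, 0],
    [-4, 0, 0],
    [-4, 0, 0],
  ],
  gripper=[0.6, 0.6, 0.6, 0.6, 0.6, 0.6],
)

```text
clock: 10.02
eef_pos: [515.4, -82.3, 105.2]
eef_rot: [1.364, 1.569, 2.993]
wrist_force: [-0.1, -0.1, 0.6]
finger_gap: 37.7
```

```bash
python3 - <<'E'
from h import *
p,d=camera("side");crop(p,200,140,310,280,4.2,"pics/s10.png")
E
python3 plan.py 546 -257 100 93.3 5
```

```text
pos [517.5 -82.8 110.6] h 93.3 tilt [ 0.0047 -0.0013 -1.    ] j [-0.23  0.29  1.67 -0.    1.18 -1.86] gap 37.6 F [0.4 0.  5.1] t 10.07
tiltfix deg [ 0.   -0.09  0.27]
dh -0.0 N 5 turn/row 0.0
[[0.21, -0.37, -3.51], [0.21, -0.37, -3.51], [0.21, -0.37, -3.51], [0.21, -0.37, -3.51], [0.21, -0.37, -3.51]]
```

View pics/s10.png

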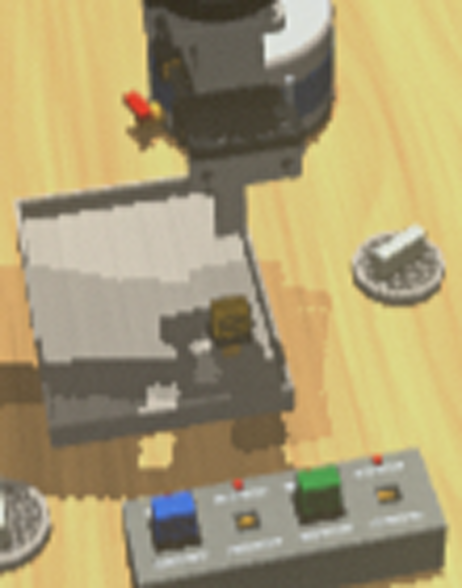

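Call:
jog_arm(
  turn=[
    [0, 0, 0.3],
    [0, 0, 0],
    [0, 0, 0],
    [0, 0, 0],
    [0, 0, 0],
    [1, 0, 0],
    [-1, 0, 0],
  ],
  dp=[
    [0.2, -0.4, -3.5],
    [0.2, -0.4, -3.5],
    [0.2, -0.4, -3.5],
    [0.2, -0.4, -3.5],
    [0.2, -0.4, -2.5],
    [2, 0, -0.3],
    [3, 0, 0],
  ],
  gripper=[0.55, 0.55, 0.55, 0.55, 0.55, 0.55, 0.55],
)

```text
clock: 10.95
eef_pos: [550.8, -256.1, 54.1]
eef_rot: [-2.189, 1.56, -0.56]
wrist_force: [0.3, 0.4, -0.1]
finger_gap: 42.0
```

```bash
python3 plan.py 546 -257 18 93.3 3
```

```text
pos [ 550.8 -256.1   54.1] h 93.34 tilt [ 0.009  -0.0056 -0.9999] j [-0.5   0.53  1.47 -0.    1.13 -2.12] gap 42.0 F [ 0.3  0.4 -0.1] t 10.95
tiltfix deg [ 0.   -0.35  0.49]
dh -0.0 N 3 turn/row 0.01
[[1.2, 0.16, -0.02], [1.2, 0.16, -0.02], [1.2, 0.16, -0.02]]
```

Call:
jog_arm(
  turn=[
    [0, -0.3, 0.5],
    [0, 0, 0],
    [0, 0, 0],
    [0, 0, 0],
  ],
  dp=[
    [1.2, 0.3, 0],
    [1.2, 0.2, 0],
    [1.0, 0, 0],
    [0, 0, 0],
  ],
  gripper=[0.55, 0.55, 0.55, 0.55],
)

```text
clock: 11.45
eef_pos: [545.3, -256.1, 18.1]
eef_rot: [1.468, 1.569, 3.096]
wrist_force: [-0.1, -0.1, -0.6]
finger_gap: 42.3
```

```bash
python3 plan.py 546 -257 18 93.3 1
```

```text
pos [ 545.3 -256.1   18.1] h 93.31 tilt [-1.8e-03  1.0e-04 -1.0e+00] j [-0.5   0.57  1.5  -0.    1.07 -2.13] gap 42.3 F [-0.1 -0.1 -0.6] t 11.45
tiltfix deg [ 0.    0.01 -0.1 ]
dh -0.0 N 1 turn/row 0.01
[[0.01, -0.07, -0.09]]
```

Call:
jog_arm(
  turn=[
    [0, 0, 0],
    [0, 0, 0],
    [0, 0, 0],
    [0, 0, 0],
    [0, 0, 0],
    [0, 0, 0],
    [0, 0, 0],
  ],
  dp=[
    [0, 0, 0],
    [0, 0, 0],
    [0, 0, 0],
    [0, 0, 0],
    [0, 0, 0],
    [0, 0, 0],
    [0, 0, 0],
  ],
  gripper=[0.9, 0.9, 0.9, 0.9, 0.9, 0.9, 0.9],
)

```text
clock: 12.32
eef_pos: [546.2, -256.4, 19.8]
eef_rot: [-2.732, 1.569, -1.104]
wrist_force: [-0.6, 0.5, 0.4]
finger_gap: 15.5
```

Call:
jog_arm(
  turn=[
    [0, 0, 0],
    [0, 0, 0],
    [0, 0, 0],
    [0, 0, 0],
    [0, 0, 0],
    [0, 0, 0],
    [0, 0, 0],
  ],
  dp=[
    [-0.5, 0, 0],
    [-0.8, 0, 0],
    [-1.0, 0, 0],
    [-1.0, 0, 0],
    [-1.5, 0, 0],
    [-2, 0, 0],
    [-1, 0, 0],
  ],
  gripper=[0.9, 0.9, 0.9, 0.9, 0.9, 0.9, 0.9],
)

```text
clock: 13.2
eef_pos: [546.3, -256.5, 103.9]
eef_rot: [-2.455, 1.568, -0.827]
wrist_force: [-0.9, -1.2, -0.4]
finger_gap: 15.8
```

```bash
python3 plan.py 465 -86 100 93.3 5;python3 - <<'E'
from h import *
p,d=camera("side");crop(p,200,140,320,280,4.2,"pics/s11.png")
E
```

```text
pos [ 546.3 -256.5  103.9] h 93.31 tilt [ 0.0017 -0.0019 -1.    ] j [-0.5   0.47  1.44 -0.    1.23 -2.13] gap 15.8 F [-0.9 -1.2 -0.4] t 13.2
tiltfix deg [ 0.   -0.11  0.09]
dh -0.0 N 5 turn/row 0.0
[[0.08, 1.43, 3.5], [0.08, 1.43, 3.5], [0.08, 1.43, 3.5], [0.08, 1.43, 3.5], [0.08, 1.43, 3.5]]
```

View pics/s11.png

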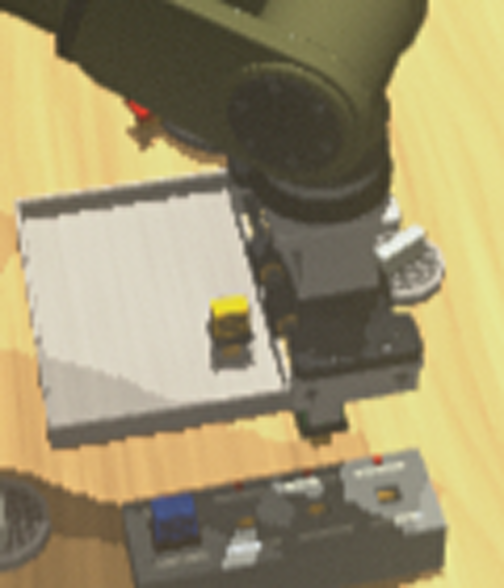

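Call:
jog_arm(
  turn=[
    [0, 0, 0],
    [0, 0, 0],
    [0, 0, 0],
    [0, 0, 0],
    [0, 0, 0],
    [0, -0.2, 0.5],
    [0, 0, 0],
    [0, 0, 0],
  ],
  dp=[
    [0.1, 1.4, 3.5],
    [0.1, 1.4, 3.5],
    [0.1, 1.4, 3.5],
    [0.1, 1.4, 3.5],
    [0.1, 1.4, 2.8],
    [2.0, 0, 0],
    [3.0, 0, 0],
    [0, 0, 0],
  ],
  gripper=[0.9, 0.9, 0.9, 0.9, 0.9, 0.9, 0.9, 0.9],
)

```text
clock: 14.25
eef_pos: [463.8, -88.9, 45.8]
eef_rot: [1.384, 1.563, 3.012]
wrist_force: [-0.1, -0.5, 0.3]
finger_gap: 15.6
```

```bash
python3 plan.py 463 -84 3 93.3 3
```

```text
pos [463.8 -88.9  45.8] h 93.28 tilt [-0.0078  0.001  -1.    ] j [-0.27  0.28  1.86 -0.    1.01 -1.89] gap 15.6 F [-0.1 -0.5  0.3] t 14.25
tiltfix deg [ 0.    0.08 -0.44]
dh 0.0 N 3 turn/row -0.01
[[1.43, 0.02, 0.16], [1.43, 0.02, 0.16], [1.43, 0.02, 0.16]]
```

Call:
jog_arm(
  turn=[
    [0, 0, -0.4],
    [0, 0, 0],
    [0, 0, 0],
    [0, 0, 0],
    [0, 0, 0],
    [0, 0, 0],
    [0, 0, 0],
  ],
  dp=[
    [1.4, 0, 0.2],
    [1.4, 0, 0.2],
    [1.3, 0, 0],
    [0.1, 0, 0],
    [0, 0, 0],
    [0, 0, 0],
    [0, 0, 0],
  ],
  gripper=[0.9, 0.9, 0.9, 0.9, 0.6, 0.6, 0.6],
)

```text
clock: 15.12
eef_pos: [465.9, -86.7, 4.4]
eef_rot: [-1.388, 1.569, 0.239]
wrist_force: [0.4, -0.3, -0.2]
finger_gap: 37.1
```

Call:
jog_arm(
  turn=[
    [0, 0, 0],
    [0, 0, 0],
    [0, 0, 0],
  ],
  dp=[
    [-2, 0, 0],
    [-4, 0, 0],
    [-3, 0, 0],
  ],
  gripper=[0.6, 0.6, 0.6],
)

```text
clock: 15.5
eef_pos: [464.7, -86.4, 95.7]
eef_rot: [0.743, 1.569, 2.37]
wrist_force: [-0.8, 0.2, -0.2]
finger_gap: 37.6
```

```bash
python3 plan.py 455 -262.5 100 93.3 4;python3 - <<'E'
from h import *
p,d=camera("side");crop(p,200,140,320,280,4.2,"pics/s12.png")
E
```

```text
pos [464.7 -86.4  95.7] h 93.21 tilt [-0.0014  0.0013 -1.    ] j [-0.26  0.21  1.82  0.    1.12 -1.89] gap 37.6 F [-0.8  0.2 -0.2] t 15.5
tiltfix deg [ 0.    0.08 -0.07]
dh 0.1 N 4 turn/row -0.02
[[-0.11, 0.49, -4.38], [-0.11, 0.49, -4.38], [-0.11, 0.49, -4.38], [-0.11, 0.49, -4.38]]
```

View pics/s12.png

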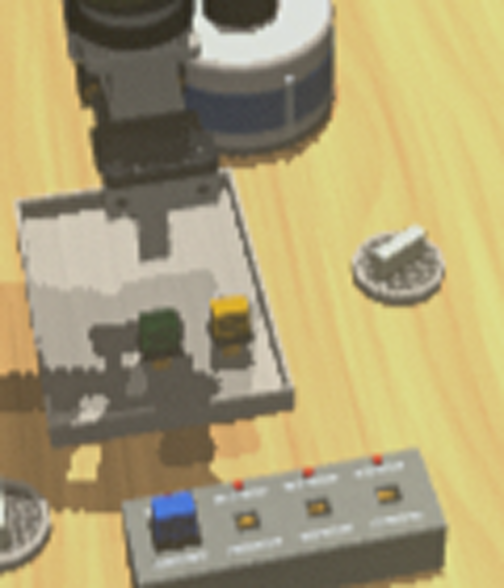

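Green is standing in the tray; blue next.

Call:
jog_arm(
  turn=[
    [0, 0, 0],
    [0, 0, 0],
    [0, 0, 0],
    [0, 0, 0],
    [0, 0, 0],
    [0, 0, 0],
    [0, 0, 0],
  ],
  dp=[
    [-0.2, 0.5, -4.4],
    [-0.1, 0.5, -4.4],
    [-0.1, 0.5, -4.4],
    [-0.1, 0.4, -3.6],
    [0, 0, 0],
    [2.5, 0, 0],
    [2, 0, 0],
  ],
  gripper=[0.55, 0.55, 0.55, 0.55, 0.55, 0.55, 0.55],
)

```text
clock: 16.42
eef_pos: [458.5, -260.2, 61.7]
eef_rot: [-1.941, 1.56, -0.312]
wrist_force: [-0.1, -0.1, 0.4]
finger_gap: 42.2
```

```bash
python3 plan.py 455 -262.5 18 93.3 3
```

```text
pos [ 458.5 -260.2   61.7] h 93.31 tilt [ 0.0103 -0.0033 -0.9999] j [-0.59  0.36  1.71  0.    1.07 -2.22] gap 42.2 F [-0.1 -0.1  0.4] t 16.43
tiltfix deg [ 0.   -0.22  0.58]
dh -0.0 N 3 turn/row 0.0
[[1.46, 0.12, -0.07], [1.46, 0.12, -0.07], [1.46, 0.12, -0.07]]
```

Call:
jog_arm(
  turn=[
    [0, -0.2, 0.6],
    [0, 0, 0],
    [0, 0, 0],
    [0, 0, 0],
  ],
  dp=[
    [1.5, 0.2, -0.1],
    [1.4, 0.1, -0.1],
    [1.3, 0, 0],
    [0, 0, 0],
  ],
  gripper=[0.55, 0.55, 0.55, 0.55],
)

```text
clock: 16.92
eef_pos: [455.5, -260.7, 16.8]
eef_rot: [1.209, 1.568, 2.839]
wrist_force: [0.3, 0.2, 0.8]
finger_gap: 42.3
```

```bash
python3 plan.py 455 -262.5 18 93.3 1
```

```text
pos [ 455.5 -260.7   16.8] h 93.4 tilt [-2.3e-03  7.0e-04 -1.0e+00] j [-0.59  0.42  1.73 -0.    0.98 -2.22] gap 42.3 F [0.3 0.2 0.8] t 16.93
tiltfix deg [ 0.    0.05 -0.13]
dh -0.1 N 1 turn/row 0.1
[[-0.12, 0.06, -0.18]]
```

Call:
jog_arm(
  turn=[
    [0, 0, 0],
    [0, 0, 0],
    [0, 0, 0],
    [0, 0, 0],
    [0, 0, 0],
    [0, 0, 0],
    [0, 0, 0],
  ],
  dp=[
    [-0.1, 0, -0.2],
    [0, 0, 0],
    [0, 0, 0],
    [0, 0, 0],
    [0, 0, 0],
    [0, 0, 0],
    [0, 0, 0],
  ],
  gripper=[0.9, 0.9, 0.9, 0.9, 0.9, 0.9, 0.9],
)

```text
clock: 17.8
eef_pos: [456.2, -262.6, 19.2]
eef_rot: [0.786, 1.57, 2.416]
wrist_force: [0.8, 2.8, -0.9]
finger_gap: 15.7
```

Call:
jog_arm(
  turn=[
    [0, 0, 0],
    [0, 0, 0],
    [0, 0, 0],
    [0, 0, 0],
    [0, 0, 0],
    [0, 0, 0],
    [0, 0, 0],
  ],
  dp=[
    [-0.5, 0, 0],
    [-0.8, 0, 0],
    [-1.0, 0, 0],
    [-1.0, 0, 0],
    [-1.5, 0, 0],
    [-2, 0, 0],
    [-1, 0, 0],
  ],
  gripper=[0.9, 0.9, 0.9, 0.9, 0.9, 0.9, 0.9],
)

```text
clock: 18.68
eef_pos: [456.6, -263.5, 103.5]
eef_rot: [-2.661, 1.569, -1.031]
wrist_force: [-0.2, -0.5, -0.8]
finger_gap: 15.6
```

```bash
python3 plan.py 412 -84 100 93.3 5;python3 - <<'E'
from h import *
p,d=camera("side");crop(p,200,140,320,280,4.2,"pics/s13.png")
E
```

```text
pos [ 456.6 -263.5  103.5] h 93.39 tilt [ 9.0e-04 -1.5e-03 -1.0e+00] j [-0.59  0.31  1.66 -0.    1.17 -2.22] gap 15.6 F [-0.2 -0.5 -0.8] t 18.68
tiltfix deg [ 0.   -0.09  0.05]
dh -0.1 N 5 turn/row 0.02
[[0.07, 0.68, 3.64], [0.07, 0.68, 3.64], [0.07, 0.68, 3.64], [0.07, 0.68, 3.64], [0.07, 0.68, 3.64]]
```

View pics/s13.png

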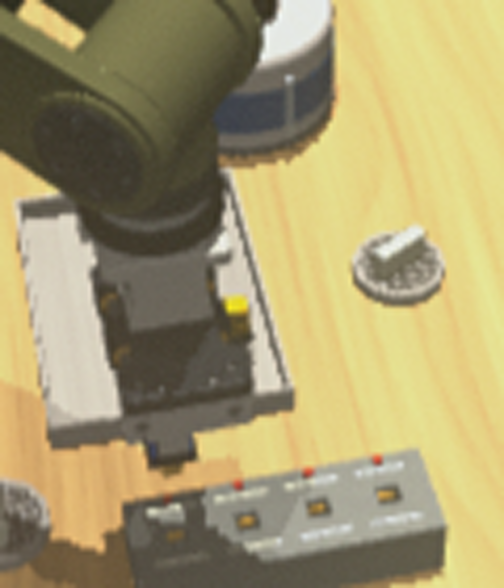

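Call:
jog_arm(
  turn=[
    [0, 0, 0],
    [0, 0, 0],
    [0, 0, 0],
    [0, 0, 0],
    [0, 0, 0],
    [0, -0.1, 0.2],
    [0, 0, 0],
    [0, 0, 0],
  ],
  dp=[
    [0.1, 0.7, 3.6],
    [0.1, 0.7, 3.6],
    [0.1, 0.7, 3.6],
    [0.1, 0.7, 3.6],
    [0.1, 0.6, 3.0],
    [2.0, 0, 0],
    [3.0, 0, 0],
    [0, 0, 0],
  ],
  gripper=[0.9, 0.9, 0.9, 0.9, 0.9, 0.9, 0.9, 0.9],
)

```text
clock: 19.73
eef_pos: [410.5, -86.7, 47.3]
eef_rot: [1.973, 1.569, -2.68]
wrist_force: [-0.2, 0.4, 0.1]
finger_gap: 15.6
```

```bash
python3 plan.py 412 -84 3 93.3 3
```

```text
pos [410.5 -86.7  47.3] h 93.38 tilt [-1.5e-03 -8.0e-04 -1.0e+00] j [-0.29  0.17  2.   -0.    0.98 -1.92] gap 15.6 F [-0.2  0.4  0.1] t 19.73
tiltfix deg [-0.   -0.04 -0.09]
dh -0.1 N 3 turn/row 0.03
[[1.48, -0.06, 0.09], [1.48, -0.06, 0.09], [1.48, -0.06, 0.09]]
```

Call:
jog_arm(
  turn=[
    [0, 0, 0],
    [0, 0, 0],
    [0, 0, 0],
    [0, 0, 0],
    [0, 0, 0],
    [0, 0, 0],
    [0, 0, 0],
  ],
  dp=[
    [1.5, 0, 0.1],
    [1.4, 0, 0.1],
    [1.3, 0, 0],
    [0.1, 0, 0],
    [0, 0, 0],
    [0, 0, 0],
    [0, 0, 0],
  ],
  gripper=[0.9, 0.9, 0.9, 0.9, 0.6, 0.6, 0.6],
)

```text
clock: 20.6
eef_pos: [412.6, -85.6, 6.2]
eef_rot: [-2.281, 1.567, -0.651]
wrist_force: [-0.2, 0.7, -0.0]
finger_gap: 37.4
```

Call:
jog_arm(
  turn=[
    [0, 0, 0],
    [0, 0, 0],
    [0, 0, 0],
    [0, 0, 0],
    [0, 0, 0],
  ],
  dp=[
    [-2, 0, 0],
    [-4, 0, 0],
    [-4, 0, 0],
    [-4, 0, 0],
    [-3, 0, 0],
  ],
  gripper=[0.5, 0.5, 0.5, 0.5, 0.5],
)

```text
clock: 21.22
eef_pos: [411.0, -85.0, 180.8]
eef_rot: [-3.066, 1.569, -1.436]
wrist_force: [-0.7, 0.6, -0.5]
finger_gap: 47.2
```

```bash
python3 - <<'E'
from m2 import *
p,d=camera("side");crop(p,180,90,330,280,3.1,"pics/s14.png")
print(strainer("side",p,d,(660,-54)))
C=cloud("side",d);hsv=cv2.cvtColor(p,cv2.COLOR_RGB2HSV)
E
python3 plan.py 568 197.5 190 -70
```

```text
(((654.727783203125, -16.39584732055664), 40.608131408691406), np.int64(68), array([652.3, -23.6]), ((651.3058471679688, -25.794231414794922), (54.167205810546875, 18.6009464263916), 32.41915512084961))
pos [412.3 -85.3 184.2] h 93.36 tilt [ 0.0046 -0.0027 -1.    ] j [-0.29 -0.01  1.84 -0.    1.31 -1.92] gap 46.9 F [-0.6  0.2  4.3] t 21.27
tiltfix deg [ 0.   -0.17  0.25]
dh -163.4 N 16 turn/row 10.21
[[-0.04, -1.08, 1.71], [-0.04, -0.76, 1.87], [-0.04, -0.41, 1.98], [-0.04, -0.06, 2.02], [-0.04, 0.3, 1.99], [-0.04, 0.65, 1.91], [-0.04, 0.98, 1.76], [-0.04, 1.28, 1.56], [-0.04, 1.53, 1.31], [-0.04, 1.74, 1.02], [-0.04, 1.9, 0.69], [-0.04, 1.99, 0.35], [-0.04, 2.02, -0.01], [-0.04, 1.98, -0.37], [-0.04, 1.89, -0.71], [-0.04, 1.73, -1.04]]
```

View pics/s14.png

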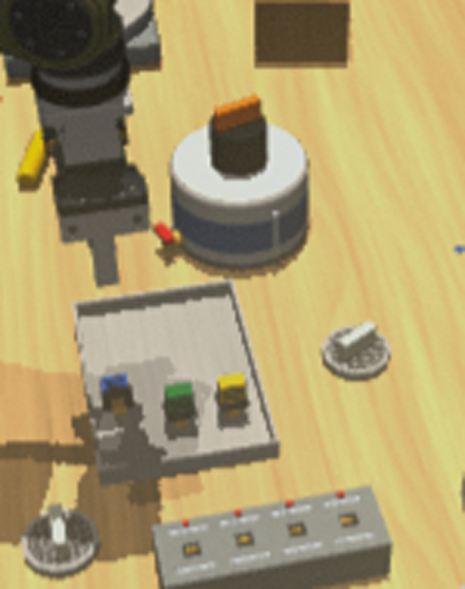

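Call:
jog_arm(
  turn=[
    [10.2, 0, 0],
    [10.2, 0, 0],
    [10.2, 0, 0],
    [10.2, 0, 0],
    [10.2, 0, 0],
    [10.2, 0, 0],
    [10.2, 0, 0],
    [10.2, 0, 0],
  ],
  dp=[
    [0, -1.1, 1.7],
    [0, -0.8, 1.9],
    [0, -0.4, 2.0],
    [0, 0, 2.0],
    [0, 0.3, 2.0],
    [0, 0.6, 1.9],
    [0, 1.0, 1.8],
    [0, 1.3, 1.6],
  ],
  gripper=[0.5, 0.5, 0.5, 0.5, 0.5, 0.5, 0.5, 0.5],
)

```text
clock: 22.28
eef_pos: [496.1, 59.0, 186.1]
eef_rot: [-0.545, 1.561, -0.387]
wrist_force: [0.9, 0.8, -0.0]
finger_gap: 46.9
```

```bash
python3 plan.py 568 197.5 180 -70
```

```text
pos [496.1  59.  186.1] h 9.07 tilt [ 0.0093 -0.0038 -0.9999] j [ 0.05  0.17  1.64 -0.    1.32 -0.11] gap 46.9 F [ 0.9  0.8 -0. ] t 22.27
tiltfix deg [-0.    0.49  0.3 ]
dh -79.1 N 8 turn/row 9.88
[[0.08, 1.57, 1.16], [0.08, 1.74, 0.87], [0.08, 1.87, 0.56], [0.08, 1.94, 0.23], [0.08, 1.95, -0.1], [0.08, 1.9, -0.44], [0.08, 1.8, -0.76], [0.08, 1.64, -1.05]]
```

Call:
jog_arm(
  turn=[
    [9.9, 0.5, 0.3],
    [9.9, 0, 0],
    [9.9, 0, 0],
    [9.9, 0, 0],
    [9.9, 0, 0],
    [9.9, 0, 0],
    [9.6, 0, 0],
    [8.5, 0, 0],
  ],
  dp=[
    [0.1, 1.6, 1.1],
    [0.1, 1.7, 0.9],
    [0.1, 1.9, 0.6],
    [0.1, 1.9, 0.2],
    [0.1, 1.9, -0.1],
    [0.1, 1.9, -0.4],
    [0.1, 1.7, -0.7],
    [0.1, 1.2, -0.7],
  ],
  gripper=[0.5, 0.5, 0.5, 0.5, 0.5, 0.5, 0.5, 0.5],
)

```text
clock: 23.28
eef_pos: [569.8, 193.8, 177.3]
eef_rot: [2.895, 1.57, 1.655]
wrist_force: [1.0, -1.2, -0.2]
finger_gap: 46.9
```

Call:
jog_arm(
  turn=[
    [0, 0, 0],
    [0, 0, 0],
  ],
  dp=[
    [0, 0, 0],
    [0, 0, 0],
  ],
  gripper=[0.5, 0.5],
)

```text
clock: 23.52
eef_pos: [569.5, 193.9, 176.8]
eef_rot: [-2.548, 1.57, 2.5]
wrist_force: [0.8, 0.3, -0.3]
finger_gap: 47.1
```

```bash
python3 plan.py 568 197.5 109 -70 3
```

```text
pos [569.5 193.9 176.8] h -70.79 tilt [-8.e-04  6.e-04 -1.e+00] j [0.27 0.41 1.35 0.   1.38 1.5 ] gap 47.1 F [ 0.8  0.3 -0.3] t 23.52
tiltfix deg [ 0.   -0.05  0.03]
dh 0.8 N 3 turn/row -0.26
[[2.26, -0.01, -0.13], [2.26, -0.01, -0.13], [2.26, -0.01, -0.13]]
```

Call:
jog_arm(
  turn=[
    [-0.8, 0, 0],
    [0, 0, 0],
    [0, 0, 0],
    [0, 0, 0],
  ],
  dp=[
    [1.5, 0, -0.4],
    [1.5, 0, 0],
    [1.0, 0, 0],
    [0, 0, 0],
  ],
  gripper=[0.6, 0.6, 0.6, 0.6],
)

```text
clock: 24.02
eef_pos: [567.2, 196.8, 133.2]
eef_rot: [-1.971, 1.569, 3.095]
wrist_force: [0.4, -0.7, 0.7]
finger_gap: 37.8
```

```bash
python3 plan.py 568 197.5 109 -70 2;python3 - <<'E'
from h import *
p,d=camera("side");crop(p,220,90,300,170,7,"pics/s15.png")
E
```

```text
pos [567.2 196.8 133.2] h -69.74 tilt [-2.2e-03  1.0e-04 -1.0e+00] j [0.27 0.44 1.41 0.   1.29 1.49] gap 37.8 F [ 0.4 -0.7  0.7] t 24.02
tiltfix deg [ 0.   -0.05  0.12]
dh -0.3 N 2 turn/row 0.13
[[1.21, 0.05, -0.02], [1.21, 0.05, -0.02]]
```

View pics/s15.png

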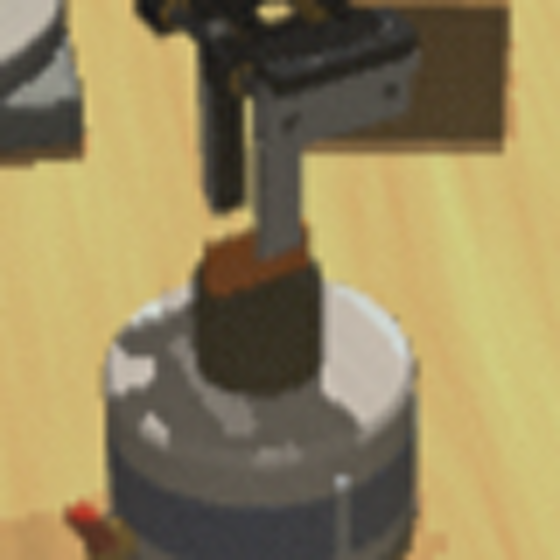

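Call:
jog_arm(
  turn=[
    [0, 0, 0],
    [0, 0, 0],
    [0, 0, 0],
    [0, 0, 0],
  ],
  dp=[
    [0.8, 0, 0],
    [0.8, 0, 0],
    [0.6, 0, 0],
    [0, 0, 0],
  ],
  gripper=[0.6, 0.6, 0.6, 0.6],
)

```text
clock: 24.58
eef_pos: [567.7, 196.9, 110.7]
eef_rot: [-2.745, 1.57, 2.321]
wrist_force: [0.7, 0.2, 0.5]
finger_gap: 37.7
```

Call:
jog_arm(
  turn=[
    [0, 0, 0],
    [0, 0, 0],
    [0, 0, 0],
    [0, 0, 0],
    [0, 0, 0],
    [0, 0, 0],
    [0, 0, 0],
    [0, 0, 0],
  ],
  dp=[
    [0, 0, 0],
    [0, 0, 0],
    [0, 0, 0],
    [0, 0, 0],
    [0, 0, 0],
    [0, 0, 0],
    [0, 0, 0],
    [0, 0, 0],
  ],
  gripper=[1, 1, 1, 1, 1, 1, 1, 1],
  grip_force=40,
)

```text
clock: 25.58
eef_pos: [567.3, 198.3, 111.4]
eef_rot: [3.054, 1.567, 1.837]
wrist_force: [0.2, 0.6, -0.5]
finger_gap: 11.3
```

```bash
python3 plan.py 568 197.5 109 -70 2;python3 - <<'E'
from h import *
p,d=camera("side");crop(p,220,90,300,170,7,"pics/s16.png");print(manip.read_state()["moment"])
E
```

```text
pos [567.3 198.3 111.4] h -69.72 tilt [-9.0e-04  3.2e-03 -1.0e+00] j [0.27 0.46 1.43 0.   1.25 1.49] gap 11.3 F [ 0.2  0.6 -0.5] t 25.57
tiltfix deg [-0.   -0.19 -0.02]
dh -0.3 N 2 turn/row 0.14
[[0.12, 0.02, 0.05], [0.12, 0.02, 0.05]]
[0.04326897 0.16681779 0.02740229]
```

View pics/s16.png

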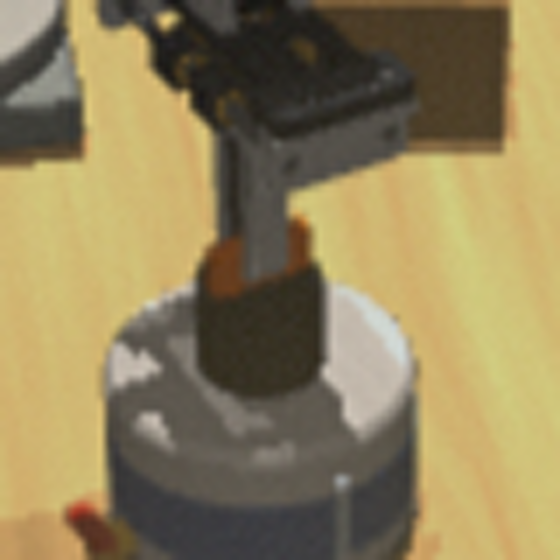

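Call:
jog_arm(
  turn=[
    [-6, 0, 0],
    [-8, 0, 0],
    [-8, 0, 0],
    [-8, 0, 0],
    [-8, 0, 0],
    [-8, 0, 0],
    [-8, 0, 0],
    [-8, 0, 0],
  ],
  dp=[
    [-0.03, 0, 0],
    [-0.05, 0, 0],
    [-0.05, 0, 0],
    [-0.05, 0, 0],
    [-0.05, 0, 0],
    [-0.05, 0, 0],
    [-0.05, 0, 0],
    [-0.05, 0, 0],
  ],
  gripper=[1, 1, 1, 1, 1, 1, 1, 1],
)

```text
clock: 26.62
eef_pos: [567.7, 197.9, 115.4]
eef_rot: [1.704, 1.568, 1.603]
wrist_force: [2.0, -0.3, -1.4]
finger_gap: 11.5
```

```bash
python3 plan.py 568 197.5 115 - 2;python3 - <<'E'
from h import *
p,d=camera("side");crop(p,220,90,300,170,7,"pics/s17.png");print(manip.read_state()["moment"])
E
```

```text
pos [567.7 197.9 115.4] h -5.77 tilt [-1.0e-04  2.8e-03 -1.0e+00] j [0.27 0.46 1.43 0.   1.25 0.37] gap 11.5 F [ 2.  -0.3 -1.4] t 26.62
tiltfix deg [-0.   -0.02 -0.16]
dh 0 N 2 turn/row 0.0
[[0.02, -0.02, 0.01], [0.02, -0.02, 0.01]]
[-0.07462149 -0.29940161 -0.04598228]
```

View pics/s17.png

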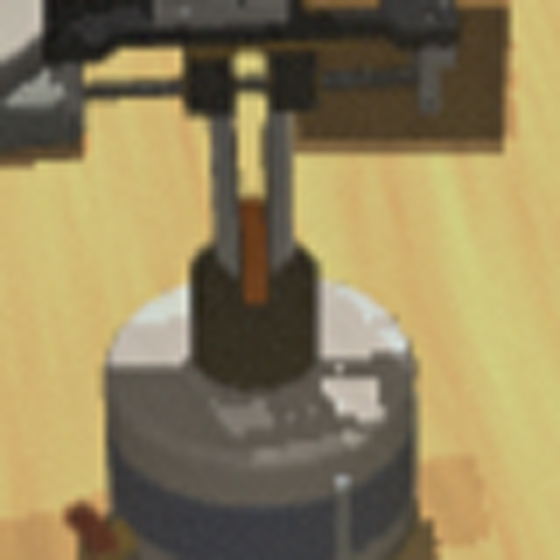

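Call:
jog_arm(
  turn=[
    [-10, 0, 0],
    [-10, 0, 0],
    [-10, 0, 0],
    [-10, 0, 0],
    [-10, 0, 0],
    [-10, 0, 0],
    [-10, 0, 0],
    [-10, 0, 0],
  ],
  dp=[
    [-0.05, 0, 0],
    [-0.06, 0, 0],
    [-0.06, 0, 0],
    [-0.06, 0, 0],
    [-0.06, 0, 0],
    [-0.06, 0, 0],
    [-0.06, 0, 0],
    [-0.05, 0, 0],
  ],
  gripper=[1, 1, 1, 1, 1, 1, 1, 1],
)

```text
clock: 27.68
eef_pos: [573.0, 198.9, 119.8]
eef_rot: [-0.837, 1.557, 0.488]
wrist_force: [3.5, 4.0, -2.3]
finger_gap: 11.4
```

```bash
python3 plan.py 568 197.5 115 - 2
```

```text
pos [573.  198.9 119.8] h 75.92 tilt [ 0.0126  0.0067 -0.9999] j [ 0.27  0.46  1.42  0.    1.25 -1.05] gap 11.4 F [ 3.5  4.  -2.3] t 27.68
tiltfix deg [-0.    0.55  0.61]
dh 0 N 2 turn/row 0.0
[[0.24, 0.23, -0.13], [0.24, 0.23, -0.13]]
```

Call:
jog_arm(
  turn=[
    [-8, 0.5, 0.6],
    [-10, 0, 0],
    [-10, 0, 0],
    [-10, 0, 0],
    [-10, 0, 0],
    [-10, 0, 0],
    [-8, 0, 0],
    [0, 0, 0],
  ],
  dp=[
    [-0.04, 0.3, -0.2],
    [-0.06, 0.1, 0],
    [-0.06, 0, 0],
    [-0.06, 0, 0],
    [-0.06, 0, 0],
    [-0.06, 0, 0],
    [-0.05, 0, 0],
    [0, 0, 0],
  ],
  gripper=[1, 1, 1, 1, 1, 1, 1, 1],
)

```text
clock: 28.68
eef_pos: [572.2, 201.6, 123.8]
eef_rot: [-1.872, 1.558, 0.623]
wrist_force: [-0.7, 0.2, -0.3]
finger_gap: 11.4
```

```bash
python3 plan.py 568 197.5 115 - 2
```

```text
pos [572.2 201.6 123.8] h 142.99 tilt [ 0.0106  0.0076 -0.9999] j [ 0.28  0.45  1.41  0.    1.26 -2.22] gap 11.4 F [-0.7  0.2 -0.3] t 28.68
tiltfix deg [ 0.   -0.22  0.71]
dh 0 N 2 turn/row 0.0
[[0.44, 0.29, 0.05], [0.44, 0.29, 0.05]]
```

Call:
jog_arm(
  turn=[
    [0, 0, 0],
    [0, 0, 0],
    [0, 0, 0],
    [0, 0, 0],
    [0, 0, 0],
    [10, -0.2, 0.7],
    [10.5, 0, 0],
    [10.5, 0, 0],
  ],
  dp=[
    [0, 0, 0],
    [0, 0, 0],
    [0, 0, 0],
    [-2.5, 0, 0],
    [-2, 0, 0],
    [0, 0.6, 0.1],
    [0, 0, 0],
    [0, 0, 0],
  ],
  gripper=[0.6, 0.6, 0.6, 0.6, 0.6, 0.6, 0.6, 0.6],
)

```text
clock: 29.68
eef_pos: [567.4, 196.3, 170.7]
eef_rot: [-1.719, 1.571, 0.21]
wrist_force: [-0.1, -0.1, -1.2]
finger_gap: 37.6
```

Call:
jog_arm(
  turn=[
    [10.5, 0, 0],
    [10.5, 0, 0],
    [10.5, 0, 0],
    [10.5, 0, 0],
    [10.5, 0, 0],
    [10.5, 0, 0],
    [10.5, 0, 0],
    [10.5, 0, 0],
  ],
  dp=[
    [0, 0, 0],
    [0, 0, 0],
    [0, 0, 0],
    [0, 0, 0],
    [0, 0, 0],
    [0, 0, 0],
    [0, 0, 0],
    [0, 0, 0],
  ],
  gripper=[0.6, 0.6, 0.6, 0.6, 0.6, 0.6, 0.6, 0.6],
)

```text
clock: 30.68
eef_pos: [567.6, 195.7, 171.1]
eef_rot: [-0.955, 1.57, -0.527]
wrist_force: [-0.2, 0.3, 0.4]
finger_gap: 37.6
```

```bash
python3 plan.py 568 197.5 160 -37 ; python3 - <<'E'
from h import *
p,d=camera("side");crop(p,220,90,300,170,7,"pics/s18.png")
E
```

```text
pos [567.6 195.7 171.1] h 24.56 tilt [ 8.e-04 -5.e-04 -1.e+00] j [ 0.27  0.41  1.36 -0.    1.37 -0.16] gap 37.6 F [-0.2  0.3  0.4] t 30.68
tiltfix deg [-0.    0.03  0.04]
dh -61.6 N 6 turn/row 10.26
[[0.19, 0.02, 0.02], [0.19, 0.03, 0.01], [0.19, 0.03, 0.01], [0.19, 0.03, 0.0], [0.19, 0.03, -0.0], [0.19, 0.03, -0.01]]
```

View pics/s18.png

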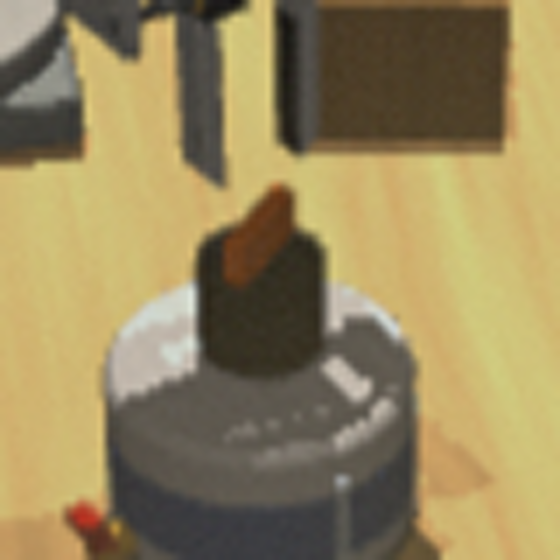

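Call:
jog_arm(
  turn=[
    [10.3, 0, 0],
    [10.3, 0, 0],
    [10.3, 0, 0],
    [10.3, 0, 0],
    [10.3, 0, 0],
    [10, 0, 0],
    [0, 0, 0],
    [0, 0, 0],
  ],
  dp=[
    [0, 0, 0],
    [0, 0.1, 0],
    [0, 0.1, 0],
    [0, 0, 0],
    [0, 0, 0],
    [0.5, 0, 0],
    [1, 0, 0],
    [0, 0, 0],
  ],
  gripper=[0.6, 0.6, 0.6, 0.6, 0.6, 0.6, 0.6, 0.6],
)

```text
clock: 31.72
eef_pos: [567.3, 197.3, 155.5]
eef_rot: [-0.039, 1.569, -0.695]
wrist_force: [-0.0, 0.0, 0.0]
finger_gap: 37.6
```

```bash
python3 plan.py 568 197.5 123.5 -37 3
```

```text
pos [567.3 197.3 155.5] h -37.58 tilt [ 1.e-03 -9.e-04 -1.e+00] j [ 0.27  0.42  1.38 -0.    1.33  0.93] gap 37.6 F [-0.  0.  0.] t 31.73
tiltfix deg [-0.    0.08  0.  ]
dh 0.6 N 3 turn/row -0.19
[[1.07, 0.02, 0.01], [1.07, 0.02, 0.01], [1.07, 0.02, 0.01]]
```

Call:
jog_arm(
  turn=[
    [-0.6, 0, 0],
    [0, 0, 0],
    [0, 0, 0],
    [0, 0, 0],
  ],
  dp=[
    [1.1, 0, 0],
    [1.1, 0, 0],
    [0.9, 0, 0],
    [0, 0, 0],
  ],
  gripper=[0.6, 0.6, 0.6, 0.6],
)

```text
clock: 32.22
eef_pos: [567.1, 197.2, 121.9]
eef_rot: [-0.665, 1.57, -1.304]
wrist_force: [0.2, -0.0, 0.7]
finger_gap: 37.7
```

Call:
jog_arm(
  turn=[
    [0, 0, 0],
    [0, 0, 0],
    [0, 0, 0],
    [0, 0, 0],
    [0, 0, 0],
    [0, 0, 0],
    [0, 0, 0],
  ],
  dp=[
    [0, 0, 0],
    [0, 0, 0],
    [0, 0, 0],
    [0, 0, 0],
    [0, 0, 0],
    [0, 0, 0],
    [0, 0, 0],
  ],
  gripper=[1, 1, 1, 1, 1, 1, 1],
)

```text
clock: 33.1
eef_pos: [567.5, 197.3, 122.8]
eef_rot: [0.173, 1.569, -0.465]
wrist_force: [0.7, 0.8, -0.3]
finger_gap: 11.5
```

```bash
python3 plan.py 568 197.5 123.5 -37 3
```

```text
pos [567.5 197.3 122.8] h -36.57 tilt [ 1.5e-03 -8.0e-04 -1.0e+00] j [ 0.27  0.45  1.42 -0.    1.27  0.91] gap 11.5 F [ 0.7  0.8 -0.3] t 33.1
tiltfix deg [ 0.    0.1  -0.02]
dh -0.4 N 3 turn/row 0.14
[[-0.02, 0.01, 0.01], [-0.02, 0.01, 0.01], [-0.02, 0.01, 0.01]]
```

Second turn: about 180° in two calls.

Call:
jog_arm(
  turn=[
    [-10, 0, 0],
    [-10, 0, 0],
    [-10, 0, 0],
    [-10, 0, 0],
    [-10, 0, 0],
    [-10, 0, 0],
    [-10, 0, 0],
    [-10, 0, 0],
  ],
  dp=[
    [-0.05, 0, 0],
    [-0.06, 0, 0],
    [-0.06, 0, 0],
    [-0.06, 0, 0],
    [-0.06, 0, 0],
    [-0.06, 0, 0],
    [-0.06, 0, 0],
    [-0.05, 0, 0],
  ],
  gripper=[1, 1, 1, 1, 1, 1, 1, 1],
)

```text
clock: 34.1
eef_pos: [570.9, 196.8, 128.5]
eef_rot: [-0.849, 1.561, -0.047]
wrist_force: [5.6, 1.8, -4.0]
finger_gap: 11.5
```

```bash
python3 plan.py 568 197.5 130 - 2
```

```text
pos [570.9 196.8 128.5] h 45.92 tilt [ 1.030e-02 -5.000e-04 -9.999e-01] j [ 0.27  0.45  1.42 -0.    1.27 -0.53] gap 11.5 F [ 5.6  1.8 -4. ] t 34.1
tiltfix deg [-0.    0.39  0.44]
dh 0 N 2 turn/row 0.0
[[-0.07, 0.13, -0.08], [-0.07, 0.13, -0.08]]
```

Call:
jog_arm(
  turn=[
    [-10, 0.4, 0.4],
    [-10, 0, 0],
    [-10, 0, 0],
    [-10, 0, 0],
    [-10, 0, 0],
    [-10, 0, 0],
    [-10, 0, 0],
    [-10, 0, 0],
  ],
  dp=[
    [-0.02, 0.2, -0.1],
    [-0.03, 0.1, 0],
    [-0.05, 0, 0],
    [-0.05, 0, 0],
    [-0.05, 0, 0],
    [-0.06, 0, 0],
    [-0.06, 0, 0],
    [-0.05, 0, 0],
  ],
  gripper=[1, 1, 1, 1, 1, 1, 1, 1],
)

```text
clock: 35.1
eef_pos: [573.9, 201.5, 133.0]
eef_rot: [-1.826, 1.553, 0.418]
wrist_force: [-0.4, 3.9, -2.1]
finger_gap: 11.8
```

Call:
jog_arm(
  turn=[
    [-10, 0, 0],
    [-6, 0, 0],
    [0, 0, 0],
  ],
  dp=[
    [-0.05, 0, 0],
    [-0.03, 0, 0],
    [0, 0, 0],
  ],
  gripper=[1, 1, 1],
)

```text
clock: 35.48
eef_pos: [573.6, 203.1, 133.8]
eef_rot: [-1.981, 1.552, 0.553]
wrist_force: [-0.7, -0.4, 0.3]
finger_gap: 11.2
```

```bash
python3 plan.py 568 197.5 130 - 2
```

```text
pos [573.6 203.1 133.8] h 145.15 tilt [ 0.0156  0.0096 -0.9998] j [ 0.28  0.45  1.4   0.01  1.28 -2.26] gap 11.2 F [-0.7 -0.4  0.3] t 35.48
tiltfix deg [ 0.   -0.42  0.96]
dh 0 N 2 turn/row 0.0
[[0.19, 0.39, 0.07], [0.19, 0.39, 0.07]]
```

Call:
jog_arm(
  turn=[
    [0, 0, 0],
    [0, 0, 0],
    [0, 0, 0],
    [0, 0, 0],
    [0, 0, 0],
    [10, -0.4, 0.9],
    [10.5, 0, 0],
    [10.5, 0, 0],
  ],
  dp=[
    [0, 0, 0],
    [0, 0, 0],
    [0, 0, 0],
    [-2.5, 0, 0],
    [-2, 0, 0],
    [0, 0.8, 0.1],
    [0, 0, 0],
    [0, 0, 0],
  ],
  gripper=[0.6, 0.6, 0.6, 0.6, 0.6, 0.6, 0.6, 0.6],
)

```text
clock: 36.48
eef_pos: [567.6, 195.8, 180.4]
eef_rot: [-0.794, 1.57, 1.177]
wrist_force: [0.2, -0.4, 0.1]
finger_gap: 37.3
```

Call:
jog_arm(
  turn=[
    [10.5, 0, 0],
    [10.5, 0, 0],
    [10.5, 0, 0],
    [10.5, 0, 0],
    [10.5, 0, 0],
    [10.5, 0, 0],
    [10.5, 0, 0],
    [10.5, 0, 0],
  ],
  dp=[
    [0, 0, 0],
    [0, 0, 0],
    [0, 0, 0],
    [0, 0, 0],
    [0, 0, 0],
    [0, 0, 0],
    [0, 0, 0],
    [0, 0, 0],
  ],
  gripper=[0.6, 0.6, 0.6, 0.6, 0.6, 0.6, 0.6, 0.6],
)

```text
clock: 37.48
eef_pos: [567.9, 195.2, 180.7]
eef_rot: [0.066, 1.569, 0.537]
wrist_force: [0.7, -0.3, 0.1]
finger_gap: 37.6
```

```bash
python3 plan.py 568 197.5 170 -35 ; python3 - <<'E'
from h import *
p,d=camera("side");crop(p,220,90,300,170,7,"pics/s19.png")
C=cloud("side",d);hsv=cv2.cvtColor(p,cv2.COLOR_RGB2HSV)
m=(np.hypot(C[...,0]-568,C[...,1]-197)<45)&(cv2.inRange(hsv,(3,150,80),(22,255,255))>0)
uv=np.argwhere(m)[:,::-1];print(m.sum(),C[m].mean(0),np.percentile(C[m][:,2],[10,90]),cv2.minAreaRect(plane("side",uv,186)[:,:2].astype(np.float32)))
E
```

```text
pos [567.9 195.2 180.7] h 26.99 tilt [ 1.2e-03  7.0e-04 -1.0e+00] j [ 0.27  0.4   1.35  0.    1.39 -0.2 ] gap 37.6 F [ 0.7 -0.3  0.1] t 37.48
tiltfix deg [ 0.    0.08 -0.01]
dh -62.0 N 6 turn/row 10.33
[[0.18, 0.03, 0.02], [0.18, 0.04, 0.01], [0.18, 0.04, 0.01], [0.18, 0.04, -0.0], [0.18, 0.04, -0.01], [0.18, 0.04, -0.01]]
80 [569.83076    191.82539489 184.27136557] [171.85483323 190.57685721] ((604.6940307617188, 286.58642578125), (280.8879089355469, 24.9542179107666), 69.98621368408203)
```

View pics/s19.png

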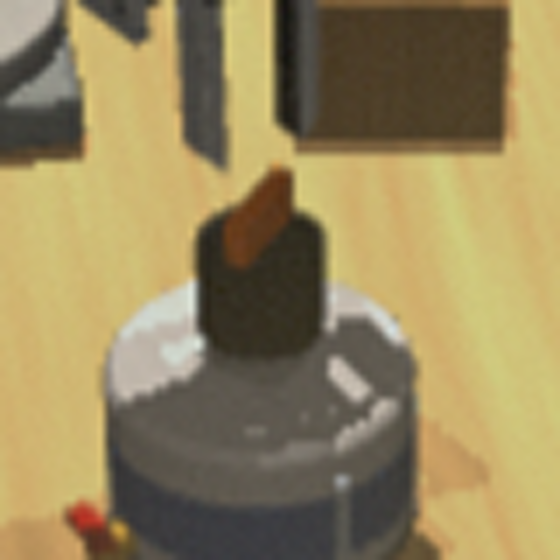

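The cap is about 22 mm up. Third regrasp.

Call:
jog_arm(
  turn=[
    [10.3, 0, 0],
    [10.3, 0, 0],
    [10.3, 0, 0],
    [10.3, 0, 0],
    [10.3, 0, 0],
    [9.7, 0, 0],
    [0, 0, 0],
    [0, 0, 0],
  ],
  dp=[
    [0, 0, 0],
    [0, 0.1, 0],
    [0, 0.1, 0],
    [0, 0, 0],
    [0, 0, 0],
    [0.5, 0, 0],
    [1, 0, 0],
    [0, 0, 0],
  ],
  gripper=[0.6, 0.6, 0.6, 0.6, 0.6, 0.6, 0.6, 0.6],
)

```text
clock: 38.52
eef_pos: [567.6, 196.7, 165.0]
eef_rot: [0.786, 1.569, 0.179]
wrist_force: [-1.7, -0.0, -0.1]
finger_gap: 37.5
```

```bash
python3 plan.py 568 197.5 133.5 -35 3
```

```text
pos [567.6 196.7 165. ] h -34.76 tilt [ 1.4e-03  2.0e-04 -1.0e+00] j [ 0.27  0.41  1.37 -0.    1.35  0.88] gap 37.5 F [-1.7 -0.  -0.1] t 38.52
tiltfix deg [ 0.    0.06 -0.06]
dh -0.2 N 3 turn/row 0.08
[[1.05, 0.03, -0.0], [1.05, 0.03, -0.0], [1.05, 0.03, -0.0]]
```

Call:
jog_arm(
  turn=[
    [0, 0, 0],
    [0, 0, 0],
    [0, 0, 0],
    [0, 0, 0],
  ],
  dp=[
    [1.1, 0, 0],
    [1.0, 0, 0],
    [0.9, 0, 0],
    [0, 0, 0],
  ],
  gripper=[0.6, 0.6, 0.6, 0.6],
)

```text
clock: 39.02
eef_pos: [567.5, 196.7, 132.5]
eef_rot: [0.686, 1.57, 0.085]
wrist_force: [-0.7, 0.4, 0.2]
finger_gap: 37.7
```

Call:
jog_arm(
  turn=[
    [0, 0, 0],
    [0, 0, 0],
    [0, 0, 0],
    [0, 0, 0],
    [0, 0, 0],
    [0, 0, 0],
    [0, 0, 0],
  ],
  dp=[
    [0, 0, 0],
    [0, 0, 0],
    [0, 0, 0],
    [0, 0, 0],
    [0, 0, 0],
    [0, 0, 0],
    [0, 0, 0],
  ],
  gripper=[1, 1, 1, 1, 1, 1, 1],
)

```text
clock: 39.9
eef_pos: [567.8, 196.8, 133.3]
eef_rot: [0.813, 1.569, 0.213]
wrist_force: [0.3, -0.0, -0.6]
finger_gap: 11.7
```

Call:
jog_arm(
  turn=[
    [-9, 0, 0],
    [-9, 0, 0],
    [-9, 0, 0],
    [-9, 0, 0],
    [-9, 0, 0],
    [-9, 0, 0],
    [-9, 0, 0],
    [-9, 0, 0],
  ],
  dp=[
    [-0.04, 0, 0],
    [-0.05, 0, 0],
    [-0.05, 0, 0],
    [-0.05, 0, 0],
    [-0.05, 0, 0],
    [-0.05, 0, 0],
    [-0.05, 0, 0],
    [-0.05, 0, 0],
  ],
  gripper=[1, 1, 1, 1, 1, 1, 1, 1],
)

```text
clock: 40.9
eef_pos: [570.6, 196.1, 138.4]
eef_rot: [-0.67, 1.562, 0.025]
wrist_force: [7.2, 1.6, -4.4]
finger_gap: 11.6
```

```bash
python3 plan.py 568 197.5 138 - 2
```

```text
pos [570.6 196.1 138.4] h 39.85 tilt [ 8.9e-03  2.0e-04 -1.0e+00] j [ 0.27  0.44  1.4  -0.    1.29 -0.42] gap 11.6 F [ 7.2  1.6 -4.4] t 40.9
tiltfix deg [-0.    0.4   0.32]
dh 0 N 2 turn/row 0.0
[[0.02, 0.13, -0.05], [0.02, 0.13, -0.05]]
```

Call:
jog_arm(
  turn=[
    [-9, 0.4, 0.4],
    [-10, 0, 0],
    [-10, 0, 0],
    [-10, 0, 0],
    [-10, 0, 0],
    [-10, 0, 0],
    [-10, 0, 0],
    [-10, 0, 0],
  ],
  dp=[
    [-0.02, 0.2, -0.1],
    [-0.03, 0.1, 0],
    [-0.05, 0, 0],
    [-0.05, 0, 0],
    [-0.05, 0, 0],
    [-0.06, 0, 0],
    [-0.06, 0, 0],
    [-0.06, 0, 0],
  ],
  gripper=[1, 1, 1, 1, 1, 1, 1, 1],
)

```text
clock: 41.9
eef_pos: [575.0, 201.5, 143.4]
eef_rot: [-1.6, 1.55, 0.518]
wrist_force: [0.1, 4.1, 0.4]
finger_gap: 11.7
```

```bash
python3 plan.py 568 197.5 145 - 2
```

```text
pos [575.  201.5 143.4] h 121.37 tilt [ 0.0178  0.0102 -0.9998] j [ 0.27  0.44  1.39  0.01  1.29 -1.85] gap 11.7 F [0.1 4.1 0.4] t 41.9
tiltfix deg [ 0.   -0.03  1.18]
dh 0 N 2 turn/row 0.0
[[-0.08, 0.4, 0.01], [-0.08, 0.4, 0.01]]
```

Call:
jog_arm(
  turn=[
    [-9, 0, 0.6],
    [-9, 0, 0.5],
    [-7, 0, 0],
    [0, 0, 0],
    [0, 0, 0],
  ],
  dp=[
    [-0.05, 0.4, 0],
    [-0.05, 0.2, 0],
    [-0.05, 0, 0],
    [-0.1, 0, 0],
    [-0.1, 0, 0],
  ],
  gripper=[1, 1, 1, 1, 1],
)

```text
clock: 42.52
eef_pos: [570.7, 201.6, 147.6]
eef_rot: [-2.008, 1.563, 0.56]
wrist_force: [-0.4, 0.3, -1.4]
finger_gap: 11.9
```

```bash
python3 plan.py 568 197.5 150 - 2
```

```text
pos [570.7 201.6 147.6] h 147.14 tilt [ 0.0062  0.0039 -1.    ] j [ 0.28  0.43  1.39  0.    1.31 -2.29] gap 11.9 F [-0.4  0.3 -1.4] t 42.52
tiltfix deg [ 0.   -0.18  0.38]
dh 0 N 2 turn/row 0.0
[[-0.12, 0.24, 0.0], [-0.12, 0.24, 0.0]]
```

Call:
jog_arm(
  turn=[
    [0, -0.2, 0.4],
    [0, 0, 0],
    [0, 0, 0],
    [0, 0, 0],
  ],
  dp=[
    [-0.2, 0.3, 0],
    [-0.3, 0, 0],
    [-0.3, 0, 0],
    [-0.3, 0, 0],
  ],
  gripper=[1, 1, 1, 1],
)

```text
clock: 43.02
eef_pos: [569.2, 198.7, 159.3]
eef_rot: [1.027, 1.57, -2.693]
wrist_force: [-0.2, -0.0, -1.3]
finger_gap: 11.6
```

Call:
jog_arm(
  turn=[
    [0, 0, 0],
    [0, 0, 0],
    [0, 0, 0],
    [0, 0, 0],
    [0, 0, 0],
  ],
  dp=[
    [-0.5, 0, 0],
    [-1, 0, 0],
    [-1.5, 0, 0],
    [-1.5, 0, 0],
    [-0.5, 0, 0],
  ],
  gripper=[1, 1, 1, 1, 1],
)

```text
clock: 43.65
eef_pos: [569.4, 198.7, 213.9]
eef_rot: [-2.544, 1.57, 0.02]
wrist_force: [-0.3, 0.7, -0.3]
finger_gap: 11.4
```

```bash
python3 plan.py 465 20 200 90; python3 - <<'E'
from h import *
p,d=camera("side");crop(p,200,60,320,180,5,"pics/s20.png")
E
```

```text
pos [569.4 198.7 213.9] h 146.87 tilt [ 0.001  0.    -1.   ] j [ 0.28  0.39  1.29 -0.    1.46 -2.29] gap 11.4 F [-0.3  0.7 -0.3] t 43.65
tiltfix deg [ 0.   -0.05  0.03]
dh -56.9 N 6 turn/row 9.48
[[0.23, 3.45, -0.17], [0.23, 3.37, -0.74], [0.23, 3.2, -1.28], [0.23, 2.95, -1.79], [0.23, 2.61, -2.25], [0.23, 2.21, -2.65]]
```

View pics/s20.png

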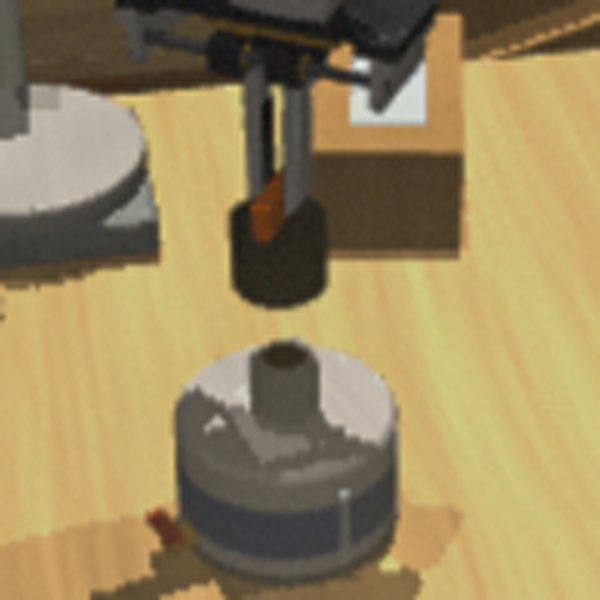

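Call:
jog_arm(
  turn=[
    [9.5, 0, 0],
    [9.5, 0, 0],
    [9.5, 0, 0],
    [9.5, 0, 0],
    [9.5, 0, 0],
    [9.4, 0, 0],
    [0, 0, 0],
  ],
  dp=[
    [0, 3.4, -0.2],
    [0, 3.3, -0.7],
    [0, 3.2, -1.2],
    [0, 2.9, -1.7],
    [0, 2.6, -2.2],
    [0, 2.0, -2.0],
    [0, 0, 0],
  ],
  gripper=[1, 1, 1, 1, 1, 1, 1],
)

```text
clock: 44.58
eef_pos: [459.9, 26.6, 212.2]
eef_rot: [1.916, 1.569, -2.828]
wrist_force: [0.0, 1.0, -0.0]
finger_gap: 11.5
```

```bash
python3 plan.py 462 28 25 91 5
```

```text
pos [459.9  26.6 212.2] h 88.17 tilt [-1.4e-03 -4.0e-04 -1.0e+00] j [-0.02  0.07  1.69 -0.    1.38 -1.56] gap 11.5 F [ 0.  1. -0.] t 44.58
tiltfix deg [-0.   -0.03 -0.08]
dh 2.8 N 5 turn/row -0.57
[[3.74, -0.04, 0.03], [3.74, -0.04, 0.03], [3.74, -0.04, 0.03], [3.74, -0.04, 0.03], [3.74, -0.04, 0.03]]
```

Call:
jog_arm(
  turn=[
    [-1, 0, 0],
    [-1, 0, 0],
    [0, 0, 0],
    [0, 0, 0],
    [0, 0, 0],
    [0, 0, 0],
    [0, 0, 0],
  ],
  dp=[
    [3.5, 0, 0],
    [4, 0, 0],
    [4, 0, 0],
    [3.5, 0, 0],
    [2, 0, 0],
    [0.5, 0, 0],
    [0, 0, 0],
  ],
  gripper=[1, 1, 1, 1, 1, 1, 1],
)

```text
clock: 45.45
eef_pos: [462.6, 29.9, 32.2]
eef_rot: [-1.033, 1.57, 0.56]
wrist_force: [-0.3, 0.6, -0.7]
finger_gap: 11.7
```

```bash
python3 plan.py 462 28 22 91 1; python3 - <<'E'
from h import *
p,d=camera("side");crop(p,180,100,300,250,4,"pics/s21.png")
E
```

```text
pos [462.6  29.9  32.2] h 91.31 tilt [ 5.e-04  3.e-04 -1.e+00] j [-0.01  0.28  1.9   0.    0.96 -1.61] gap 11.7 F [-0.3  0.6 -0.7] t 45.45
tiltfix deg [-0.    0.02  0.03]
dh -0.3 N 1 turn/row 0.31
[[1.02, 0.06, -0.19]]
```

View pics/s21.png

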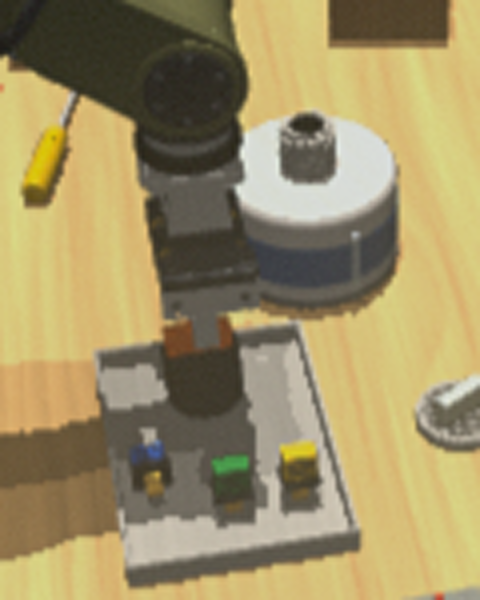

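Call:
jog_arm(
  turn=[
    [0, 0, 0],
    [0, 0, 0],
    [0, 0, 0],
    [0, 0, 0],
    [0, 0, 0],
    [0, 0, 0],
  ],
  dp=[
    [0.5, 0, 0],
    [0.4, 0, 0],
    [0, 0, 0],
    [0, 0, 0],
    [0, 0, 0],
    [0, 0, 0],
  ],
  gripper=[1, 1, 1, 0.6, 0.6, 0.6],
)

```text
clock: 46.25
eef_pos: [464.0, 29.9, 24.9]
eef_rot: [-1.539, 1.566, 0.055]
wrist_force: [-0.4, -0.2, -0.2]
finger_gap: 36.2
```

Call:
jog_arm(
  turn=[
    [0, 0, 0],
    [0, 0, 0],
    [0, 0, 0],
    [0, 0, 0],
    [0, 0, 0],
    [0, 0, 0],
  ],
  dp=[
    [-1, 0, 0],
    [-2, 0, 0],
    [-4, 0, 0],
    [-4, 0, 0],
    [-3, 0, 0],
    [0, 0, 0],
  ],
  gripper=[0.6, 0.6, 0.6, 0.6, 0.6, 0.6],
)

```text
clock: 47.0
eef_pos: [463.2, 29.9, 172.7]
eef_rot: [-1.566, 1.564, 0.029]
wrist_force: [0.8, 1.0, -1.2]
finger_gap: 37.6
```

```bash
python3 - <<'E'
from m2 import *
for cam in("side","top"):
    p,d=camera(cam)
    if cam=="side": crop(p,180,100,330,280,3.2,"pics/s22.png")
    else: crop(p,170,80,400,280,3,"pics/t22.png")
    print(cam,strainer(cam,p,d,(653,-24),50))
E
python3 plan.py 652 -24 150 -58
```

```text
side (((654.727783203125, -16.39584732055664), 40.608131408691406), np.int64(64), array([652.6, -23.1]), ((651.3058471679688, -25.794231414794922), (54.167205810546875, 18.6009464263916), 32.41915512084961))
top (((654.1013793945312, -22.297130584716797), 36.63737869262695), np.int64(45), array([651.7, -22.6]), ((651.220703125, -22.65116310119629), (45.475990295410156, 10.769584655761719), 30.83533477783203))
pos [462.2  29.9 170.1] h 91.34 tilt [ 2.5e-03  3.0e-04 -1.0e+00] j [-0.01  0.1   1.75  0.    1.28 -1.61] gap 37.8 F [-0.3  1.  -0.4] t 47.1
tiltfix deg [-0.    0.01  0.15]
dh -149.3 N 15 turn/row 9.96
[[0.13, -1.26, -0.39], [0.13, -1.31, -0.17], [0.13, -1.31, 0.06], [0.13, -1.28, 0.29], [0.13, -1.21, 0.51], [0.13, -1.11, 0.71], [0.13, -0.97, 0.89], [0.13, -0.8, 1.04], [0.13, -0.61, 1.17], [0.13, -0.4, 1.25], [0.13, -0.17, 1.3], [0.13, 0.05, 1.31], [0.13, 0.28, 1.29], [0.13, 0.5, 1.22], [0.13, 0.7, 1.11]]
```

View pics/s22.png

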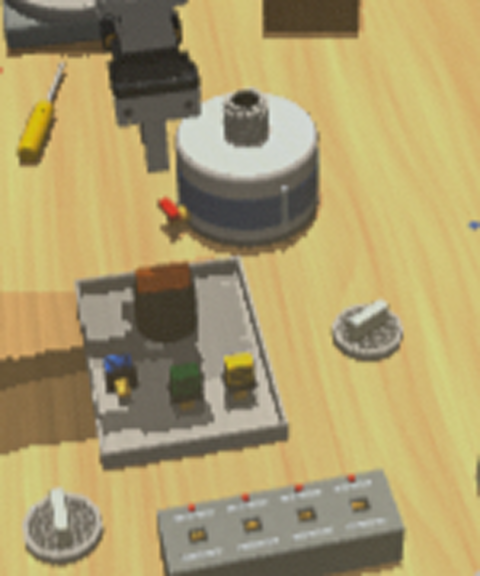

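View pics/t22.png

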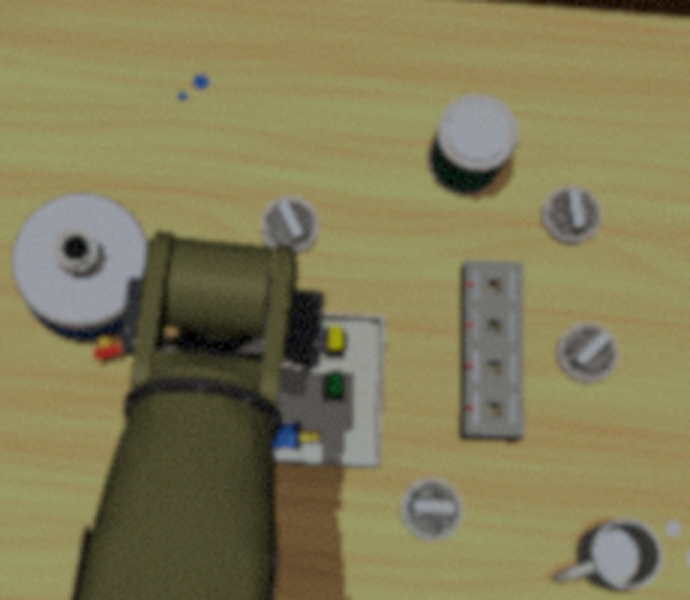

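```bash
python3 plan.py 652 -23 100 121 5
```

```text
pos [462.2  29.9 170.1] h 91.34 tilt [ 2.5e-03  3.0e-04 -1.0e+00] j [-0.01  0.1   1.75  0.    1.28 -1.61] gap 37.8 F [-0.3  1.  -0.4] t 47.1
tiltfix deg [-0.    0.01  0.15]
dh 29.7 N 5 turn/row -5.93
[[1.4, -3.77, -1.15], [1.4, -3.63, -1.53], [1.4, -3.45, -1.9], [1.4, -3.24, -2.24], [1.4, -2.99, -2.57]]
```

Call:
jog_arm(
  turn=[
    [-6, 0, 0],
    [-6, 0, 0],
    [-6, 0, 0],
    [-6, 0, 0],
    [-5.7, 0, 0],
    [0, 0, 0],
    [0, 0, 0],
  ],
  dp=[
    [0, -3.8, -1.1],
    [0.5, -3.6, -1.5],
    [1.0, -3.4, -1.9],
    [1.5, -3.2, -2.2],
    [1.5, -2.5, -2.1],
    [1.5, 0, 0],
    [0, 0, 0],
  ],
  gripper=[0.55, 0.55, 0.55, 0.55, 0.55, 0.55, 0.55],
)

```text
clock: 47.98
eef_pos: [645.3, -19.6, 97.2]
eef_rot: [0.887, 1.558, 3.016]
wrist_force: [-0.5, -0.7, 1.1]
finger_gap: 41.8
```

```bash
python3 plan.py 652 -23 20 121 4
```

```text
pos [645.3 -19.6  97.2] h 121.94 tilt [-0.0125  0.0016 -0.9999] j [-0.09  0.58  1.29  0.    1.29 -2.22] gap 41.8 F [-0.5 -0.7  1.1] t 47.98
tiltfix deg [ 0.    0.45 -0.56]
dh -0.9 N 4 turn/row 0.24
[[1.93, -0.1, -0.16], [1.93, -0.1, -0.16], [1.93, -0.1, -0.16], [1.93, -0.1, -0.16]]
```

Call:
jog_arm(
  turn=[
    [0.7, 0.4, -0.5],
    [0, 0, 0],
    [0, 0, 0],
    [0, 0, 0],
    [0, 0, 0],
  ],
  dp=[
    [2.0, -0.2, -0.3],
    [2.0, -0.2, -0.3],
    [2.0, 0, 0],
    [1.5, 0, 0],
    [0, 0, 0],
  ],
  gripper=[0.55, 0.55, 0.55, 0.55, 0.55],
)

```text
clock: 48.6
eef_pos: [650.4, -21.8, 21.1]
eef_rot: [0.322, 1.571, 2.437]
wrist_force: [-0.5, -0.1, 1.2]
finger_gap: 42.8
```

```bash
python3 plan.py 652 -23 -17 121 2; python3 - <<'E'
from h import *
p,d=camera("side");crop(p,260,150,340,230,7,"pics/s23.png")
E
```

```text
pos [650.4 -21.8  21.1] h 121.14 tilt [-2.e-04  2.e-04 -1.e+00] j [-0.09  0.66  1.34  0.    1.14 -2.2 ] gap 42.8 F [-0.5 -0.1  1.2] t 48.6
tiltfix deg [ 0.    0.02 -0.01]
dh -0.1 N 2 turn/row 0.07
[[1.91, -0.04, -0.09], [1.91, -0.04, -0.09]]
```

View pics/s23.png

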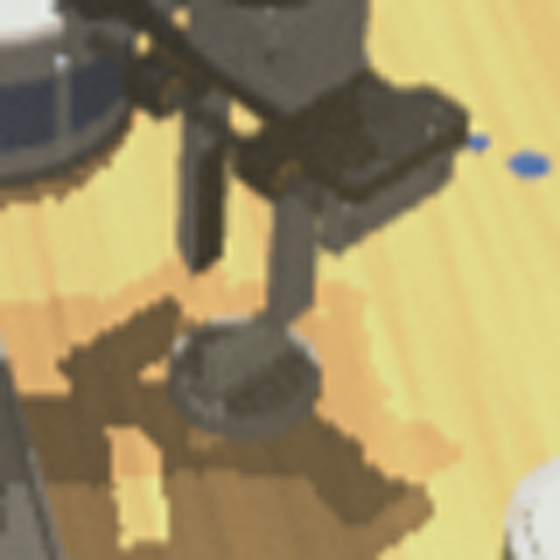

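Call:
jog_arm(
  turn=[
    [0, 0, 0],
    [0, 0, 0],
    [0, 0, 0],
    [0, 0, 0],
    [0, 0, 0],
  ],
  dp=[
    [1.0, -0.1, -0.2],
    [1.0, 0, 0],
    [1.0, 0, 0],
    [0.6, 0, 0],
    [0, 0, 0],
  ],
  gripper=[0.65, 0.65, 0.65, 0.65, 0.65],
)

```text
clock: 49.28
eef_pos: [653.6, -23.1, -15.2]
eef_rot: [-2.156, 1.568, -0.041]
wrist_force: [0.3, 0.4, 0.9]
finger_gap: 32.9
```

```bash
python3 plan.py 652 -23 -17 121 2; python3 - <<'E'
from h import *
p,d=camera("side");crop(p,260,150,340,230,7,"pics/s24.png")
E
```

```text
pos [653.6 -23.1 -15.2] h 121.14 tilt [ 2.8e-03 -1.0e-04 -1.0e+00] j [-0.09  0.71  1.35  0.    1.07 -2.21] gap 32.9 F [0.3 0.4 0.9] t 49.27
tiltfix deg [ 0.   -0.09  0.13]
dh -0.1 N 2 turn/row 0.07
[[0.09, 0.07, 0.05], [0.09, 0.07, 0.05]]
```

View pics/s24.png

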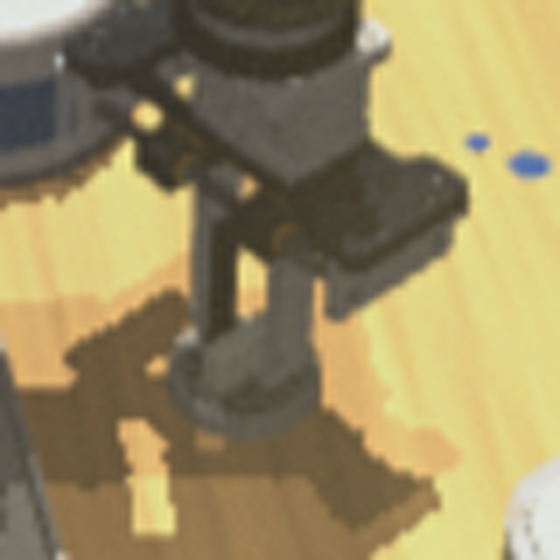

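Call:
jog_arm(
  turn=[
    [0, 0, 0],
    [0, 0, 0],
    [0, 0, 0],
    [0, 0, 0],
    [0, 0, 0],
    [0, 0, 0],
    [0, 0, 0],
  ],
  dp=[
    [0, 0.1, 0],
    [0, 0, 0],
    [0, 0, 0],
    [0, 0, 0],
    [0, 0, 0],
    [0, 0, 0],
    [0, 0, 0],
  ],
  gripper=[1, 1, 1, 1, 1, 1, 1],
  grip_force=35,
)

```text
clock: 50.2
eef_pos: [653.2, -23.7, -14.0]
eef_rot: [-2.172, 1.566, -0.058]
wrist_force: [-0.4, -0.3, -1.3]
finger_gap: 11.5
```

Call:
jog_arm(
  turn=[
    [0, 0, 0],
    [0, 0, 0],
    [0, 0, 0],
    [0, 0, 0],
    [0, 0, 0],
    [0, 0, 0],
    [0, 0, 0],
  ],
  dp=[
    [-1, 0, 0],
    [-3, 0, 0],
    [-4, 0, 0],
    [-4, 0, 0],
    [-3, 0, 0],
    [-1, 0, 0],
    [0, 0, 0],
  ],
  gripper=[1, 1, 1, 1, 1, 1, 1],
)

```text
clock: 51.08
eef_pos: [652.2, -23.7, 153.8]
eef_rot: [-2.177, 1.565, -0.062]
wrist_force: [-0.6, -0.0, -0.7]
finger_gap: 11.9
```

```bash
python3 plan.py 568 197.5 175 - ; python3 - <<'E'
from h import *
p,d=camera("side");crop(p,200,80,340,230,4,"pics/s25.png")
E
```

```text
pos [652.2 -23.7 153.8] h 121.13 tilt [ 5.6e-03 -3.0e-04 -1.0e+00] j [-0.09  0.54  1.22  0.    1.38 -2.21] gap 11.9 F [-0.6 -0.  -0.7] t 51.08
tiltfix deg [ 0.   -0.18  0.26]
dh 0 N 5 turn/row 0.0
[[-0.42, -0.84, 4.66], [-0.42, -0.84, 4.66], [-0.42, -0.84, 4.66], [-0.42, -0.84, 4.66], [-0.42, -0.84, 4.66]]
```

View pics/s25.png

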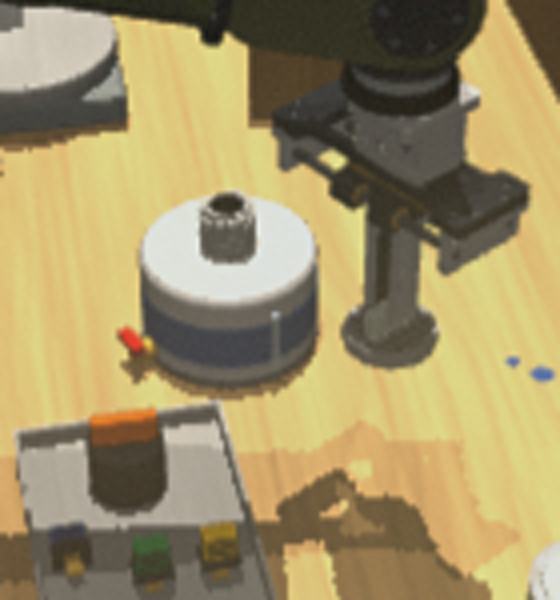

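```bash
python3 - <<'E'
from h import *
np.set_printoptions(suppress=True,precision=1)
for cam in("side","top"):
    p,d=camera(cam);C=cloud(cam,d)
    m=(np.hypot(C[...,0]-568,C[...,1]-197)<45)&(C[...,2]>128)&(C[...,2]<150)
    uv=np.argwhere(m)[:,::-1]
    print(cam,m.sum(),C[m].mean(0),cv2.minEnclosingCircle(plane(cam,uv,136)[:,:2].astype(np.float32)),"canister",)
    m=(np.hypot(C[...,0]-568,C[...,1]-197)<95)&(abs(C[...,2]-95)<6)
    uv=np.argwhere(m)[:,::-1];q=plane(cam,uv,95)[:,:2];print(cv2.minEnclosingCircle(q.astype(np.float32)))
E
```

```text
side 105 [571.  197.9 135.2] ((569.5860595703125, 198.51754760742188), 26.282724380493164) canister
((569.2363891601562, 196.34817504882812), 76.78062438964844)
top 161 [569.9 199.1 135.2] ((569.438232421875, 198.53836059570312), 24.201644897460938) canister
((568.838134765625, 198.310302734375), 74.25538635253906)
```

Call:
jog_arm(
  turn=[
    [0, -0.2, 0.3],
    [0, 0, 0],
    [0, 0, 0],
    [0, 0, 0],
    [0, 0, 0],
    [0, 0, 0],
  ],
  dp=[
    [-0.5, -0.8, 4.6],
    [-0.5, -0.8, 4.6],
    [-0.3, -0.8, 4.6],
    [0, -0.8, 4.6],
    [0, -0.7, 3.8],
    [0, 0, 0],
  ],
  gripper=[1, 1, 1, 1, 1, 1],
)

```text
clock: 51.98
eef_pos: [565.2, 191.9, 157.8]
eef_rot: [1.111, 1.555, -3.059]
wrist_force: [0.7, -0.7, -0.4]
finger_gap: 11.4
```

```bash
python3 plan.py 568 197.5 140 121 2
```

```text
pos [565.2 191.9 157.8] h 121.05 tilt [-0.0153 -0.0013 -0.9999] j [ 0.26  0.42  1.38  0.    1.36 -1.85] gap 11.4 F [ 0.7 -0.7 -0.4] t 51.98
tiltfix deg [ 0.    0.39 -0.79]
dh -0.0 N 2 turn/row 0.02
[[0.89, -0.26, 0.17], [0.89, -0.26, 0.17]]
```

Call:
jog_arm(
  turn=[
    [0, 0.4, -0.8],
    [0, 0, 0],
    [0, 0, 0],
  ],
  dp=[
    [0.2, -0.6, 0.3],
    [0.2, 0, 0],
    [0, 0, 0],
  ],
  gripper=[1, 1, 1],
)

```text
clock: 52.35
eef_pos: [569.3, 196.0, 151.7]
eef_rot: [1.844, 1.57, -2.328]
wrist_force: [0.3, -0.2, -1.0]
finger_gap: 11.4
```

```bash
python3 plan.py 569.5 198 140 121 2; python3 - <<'E'
from h import *
p,d=camera("side");crop(p,220,90,300,170,7,"pics/s26.png");C=cloud("side",d)
m=(np.hypot(C[...,0]-568,C[...,1]-197)<60)&(C[...,2]>150)&(C[...,2]<186)
n,l,st,ce=cv2.connectedComponentsWithStats(m.astype(np.uint8));print(st,ce)
uv=np.argwhere(m)[:,::-1];print(m.sum(),C[m].mean(0))
for v in range(120,146,2): print(v,[C[v,u].round().astype(int).tolist() for u in range(244,272,4)])
E
```

```text
pos [569.3 196.  151.7] h 120.95 tilt [-9.e-04 -9.e-04 -1.e+00] j [ 0.27  0.43  1.38 -0.    1.33 -1.84] gap 11.4 F [ 0.3 -0.2 -1. ] t 52.35
tiltfix deg [-0.   -0.02 -0.07]
dh 0.0 N 2 turn/row -0.02
[[0.59, -0.06, 0.08], [0.59, -0.06, 0.08]]
[[     0      0    512    384 196402]
 [   246    116     22     15    206]] [[255.49860999 191.57121109]
 [256.82524272 123.60679612]]
206 [570.31517102 185.0031358  176.38492558]
120 [[560, 461, 4], [546, 213, 174], [555, 186, 191], [569, 192, 186], [582, 195, 182], [595, 196, 179], [654, 456, -5]]
122 [[558, 453, 0], [544, 201, 175], [555, 185, 184], [568, 190, 179], [582, 191, 177], [594, 189, 176], [650, 432, 3]]
124 [[556, 435, 3], [542, 187, 177], [555, 185, 177], [567, 180, 178], [580, 179, 178], [592, 176, 179], [648, 424, -1]]
126 [[555, 424, 1], [541, 181, 173], [553, 174, 177], [565, 169, 179], [578, 170, 177], [591, 170, 175], [645, 405, 3]]
128 [[552, 401, 9], [568, 409, 1], [552, 170, 172], [565, 170, 170], [577, 163, 174], [628, 398, 1], [644, 402, -4]]
130 [[551, 395, 4], [551, 268, 95], [557, 204, 139], [564, 163, 168], [582, 200
[... 177 characters left out ...]
6], [548, 244, 96], [555, 194, 131], [567, 184, 137], [580, 183, 136], [601, 235, 95], [615, 235, 93]]
136 [[532, 232, 98], [546, 232, 96], [555, 193, 124], [566, 178, 134], [580, 183, 127], [599, 222, 97], [612, 218, 98]]
138 [[531, 223, 97], [545, 222, 95], [554, 193, 116], [566, 180, 123], [579, 183, 120], [597, 208, 99], [610, 207, 98]]
140 [[530, 211, 98], [543, 211, 95], [554, 188, 111], [566, 184, 113], [579, 183, 112], [594, 193, 102], [608, 195, 99]]
142 [[528, 202, 96], [541, 198, 97], [553, 188, 103], [566, 181, 107], [579, 182, 104], [593, 188, 98], [607, 189, 95]]
144 [[527, 189, 98], [540, 190, 95], [554, 193, 91], [566, 184, 96], [579, 182, 96], [592, 178, 97], [605, 178, 95]]
```

View pics/s26.png

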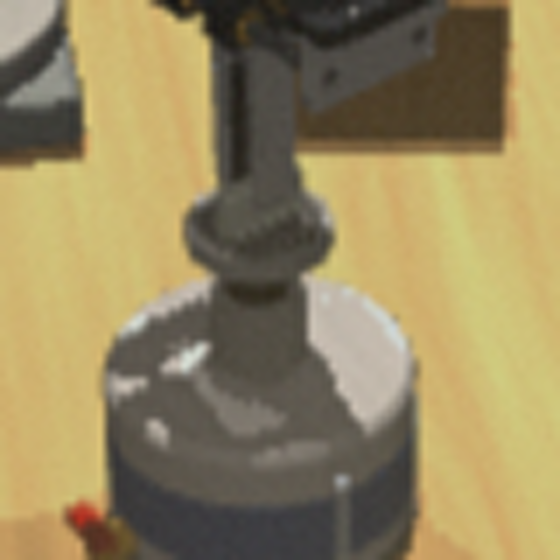

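```bash
python3 - <<'E'
from h import *
p,d=camera("side");C=cloud("side",d)
m=(np.hypot(C[...,0]-568,C[...,1]-197)<60)&(C[...,2]>162)&(C[...,2]<182)
uv=np.argwhere(m)[:,::-1]
q=plane("side",uv,177)[:,:2]; print(cv2.minEnclosingCircle(q.astype(np.float32)))
ed=np.array([uv[uv[:,1]==v][[0,-1]] for v in np.unique(uv[:,1])]);print(ed[:,:,0].tolist(),np.unique(uv[:,1]))
print(proj("side",[[569.3,198,136],[569.3,198,171],[569.3,196,171]]))
E
```

```text
((570.8856201171875, 191.3955078125), 40.01294708251953)
[[251, 263], [249, 264], [248, 266], [247, 266], [246, 266], [246, 267], [246, 267], [246, 267], [247, 267], [247, 266], [247, 266], [248, 265], [249, 263], [251, 261]] [116 117 118 119 120 121 122 123 124 125 126 127 128 129]
[[256.14276731 131.58492763]
 [255.91546198 122.6875162 ]
 [256.01167513 123.04434104]]
```

Call:
jog_arm(
  turn=[
    [0, 0, 0],
    [0, 0, 0],
    [0, 0, 0],
    [0, 0, 0],
    [0, 0, 0],
  ],
  dp=[
    [0.6, 0.1, 0.1],
    [0.8, 0, 0],
    [0.8, 0, 0],
    [0.3, 0, 0],
    [0, 0, 0],
  ],
  gripper=[1, 1, 1, 1, 1],
)

```text
clock: 53.08
eef_pos: [567.8, 195.9, 124.8]
eef_rot: [1.696, 1.569, -2.476]
wrist_force: [-0.3, -0.2, 0.3]
finger_gap: 11.6
```

```bash
python3 plan.py 569.3 197.5 116 121 2; python3 - <<'E'
from h import *
p,d=camera("side");crop(p,220,90,300,170,7,"pics/s27.png")
E
```

```text
pos [567.8 195.9 124.8] h 120.91 tilt [-0.0012 -0.001  -1.    ] j [ 0.27  0.45  1.42 -0.    1.27 -1.84] gap 11.6 F [-0.3 -0.2  0.3] t 53.08
tiltfix deg [-0.   -0.01 -0.09]
dh 0.1 N 2 turn/row -0.04
[[0.44, -0.1, 0.03], [0.44, -0.1, 0.03]]
```

View pics/s27.png

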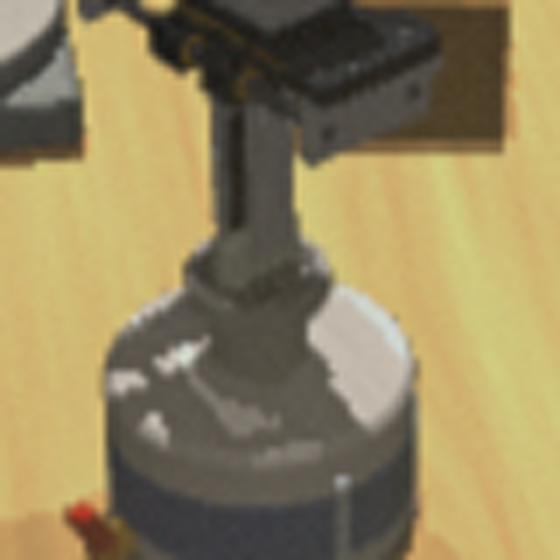

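Call:
jog_arm(
  turn=[
    [0, 0, 0],
    [0, 0, 0],
    [0, 0, 0],
    [0, 0, 0],
    [0, 0, 0],
  ],
  dp=[
    [0, -0.15, 0.08],
    [0.3, 0, 0],
    [0.3, 0, 0],
    [0.2, 0, 0],
    [0, 0, 0],
  ],
  gripper=[1, 1, 1, 1, 1],
)

```text
clock: 53.75
eef_pos: [569.1, 197.6, 116.9]
eef_rot: [2.272, 1.57, -1.9]
wrist_force: [-0.3, -0.2, -0.4]
finger_gap: 11.8
```

```bash
python3 plan.py 569.3 197.5 115 121 2; python3 - <<'E'
from h import *
p,d=camera("side");crop(p,220,90,300,170,7,"pics/s28.png")
E
```

```text
pos [569.1 197.6 116.9] h 120.92 tilt [-2.e-04 -7.e-04 -1.e+00] j [ 0.27  0.46  1.42 -0.    1.26 -1.84] gap 11.8 F [-0.3 -0.2 -0.4] t 53.75
tiltfix deg [-0.   -0.03 -0.03]
dh 0.1 N 2 turn/row -0.04
[[0.09, -0.01, -0.01], [0.09, -0.01, -0.01]]
```

View pics/s28.png

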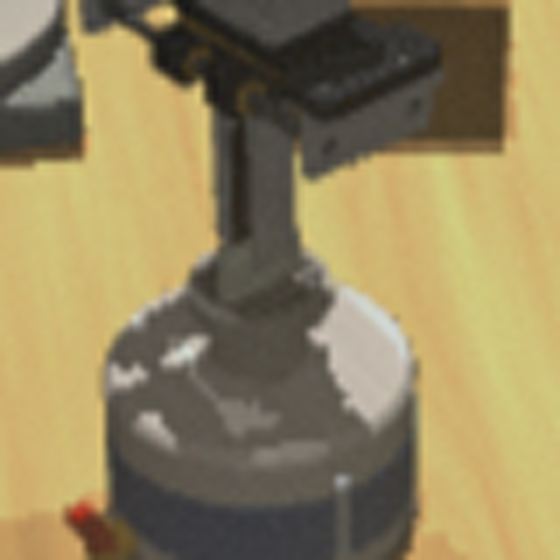

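Origin is about 131 mm with no contact force, so the rim is already around the neck. Two more millimetres, then release.

Call:
jog_arm(
  turn=[
    [0, 0, 0],
    [0, 0, 0],
    [0, 0, 0],
  ],
  dp=[
    [0.1, 0, 0],
    [0.1, 0, 0],
    [0, 0, 0],
  ],
  gripper=[1, 1, 1],
)

```text
clock: 54.18
eef_pos: [569.2, 197.6, 115.0]
eef_rot: [2.934, 1.57, -1.239]
wrist_force: [0.5, 0.2, -0.4]
finger_gap: 11.7
```

Call:
jog_arm(
  turn=[
    [0, 0, 0],
    [0, 0, 0],
    [0, 0, 0],
    [0, 0, 0],
  ],
  dp=[
    [0, 0, 0],
    [0, 0, 0],
    [0, 0, 0],
    [0, 0, 0],
  ],
  gripper=[0.75, 0.7, 0.7, 0.7],
)

```text
clock: 54.68
eef_pos: [569.3, 197.7, 115.3]
eef_rot: [-2.646, 1.57, -0.536]
wrist_force: [0.4, -0.5, 1.5]
finger_gap: 28.4
```

Call:
jog_arm(
  turn=[
    [0, 0, 0],
    [0, 0, 0],
    [0, 0, 0],
    [0, 0, 0],
    [0, 0, 0],
    [0, 0, 0],
  ],
  dp=[
    [-0.7, 0, 0],
    [-1.5, 0, 0],
    [-2.5, 0, 0],
    [-4, 0, 0],
    [-2, 0, 0],
    [0, 0, 0],
  ],
  gripper=[0.7, 0.7, 0.7, 0.7, 0.7, 0.7],
)

```text
clock: 55.42
eef_pos: [569.5, 197.8, 230.8]
eef_rot: [-1.973, 1.566, 0.138]
wrist_force: [-0.8, -0.2, -0.2]
finger_gap: 27.9
```

```bash
python3 plan.py 480 100 220 121; python3 - <<'E'
from h import *
p,d=camera("side");crop(p,220,90,300,170,7,"pics/s29.png")
E
```

```text
pos [569.5 197.8 230.8] h 120.92 tilt [ 4.3e-03  6.0e-04 -1.0e+00] j [ 0.27  0.38  1.27 -0.    1.49 -1.84] gap 27.9 F [-0.8 -0.2 -0.2] t 55.42
tiltfix deg [ 0.   -0.1   0.23]
dh 0.1 N 3 turn/row -0.03
[[0.36, 4.23, -1.26], [0.36, 4.23, -1.26], [0.36, 4.23, -1.26]]
```

View pics/s29.png

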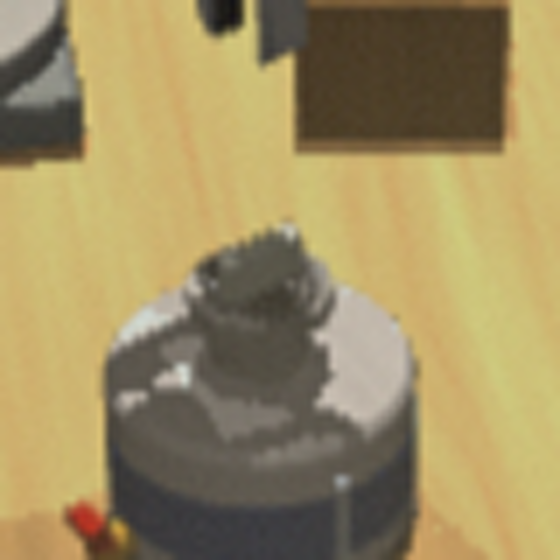

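Call:
jog_arm(
  turn=[
    [0, 0, 0],
    [0, 0, 0],
    [0, 0, 0],
    [0, 0, 0],
    [0, 0, 0],
  ],
  dp=[
    [0, 4.2, -1.2],
    [0, 4.2, -1.2],
    [0, 4.2, -1.2],
    [0, 3, -1],
    [0, 0, 0],
  ],
  gripper=[0.7, 0.7, 0.7, 0.7, 0.7],
)

```text
clock: 56.1
eef_pos: [453.6, 74.7, 224.2]
eef_rot: [1.292, 1.566, -2.88]
wrist_force: [0.5, -0.0, -0.5]
finger_gap: 27.8
```

```bash
python3 - <<'E'
from h import *
np.set_printoptions(suppress=True,precision=1)
print(manip.read_state()["eef_pos"])
p,d=camera("side");crop(p,180,90,330,280,3.1,"pics/s30.png");crop(p,220,90,300,170,7,"pics/s31.png")
p2,d2=camera("top");crop(p2,150,80,390,280,3,"pics/t30.png");
for cam,d in(("side",d),("top",d2)):
    C=cloud(cam,d);r=np.hypot(C[...,0]-569,C[...,1]-198)<45
    for a,b in((132,148),(155,172)):
        m=r&(C[...,2]>a)&(C[...,2]<b);q=C[m]
        if len(q): print(cam,a,m.sum(),q.mean(0),q.min(0),q.max(0),cv2.minEnclosingCircle(plane(cam,np.argwhere(m)[:,::-1],140 if a<150 else 163)[:,:2].astype(np.float32)))
E
```

```text
[453.6  74.7 224.2]
side 132 182 [570.3 187.2 139.8] [537.7 163.4 132. ] [604.  234.3 147.5] ((568.018310546875, 193.79946899414062), 38.103328704833984)
side 155 54 [570.6 195.7 161.4] [551.4 181.  155.4] [590.1 214.8 167.5] ((568.941650390625, 194.0491943359375), 24.676362991333008)
top 132 140 [569.7 212.7 139.4] [537.5 188.6 132.2] [603.7 230.8 147.6] ((570.414794921875, 196.8997039794922), 34.07078552246094)
top 155 26 [578.7 202.  162.5] [559.9 196.3 157.2] [590.4 210.2 170.3] ((574.7271728515625, 202.02816772460938), 14.855304718017578)
```

View pics/s31.png

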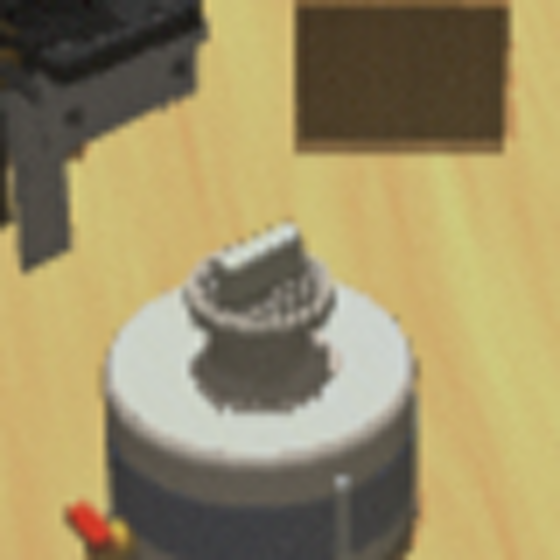

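View pics/s30.png

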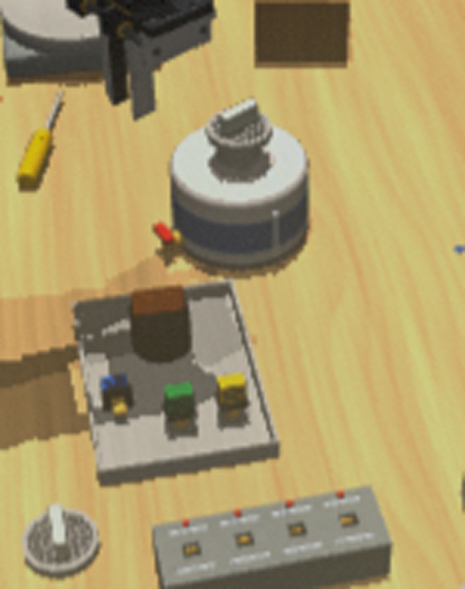

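View pics/t30.png

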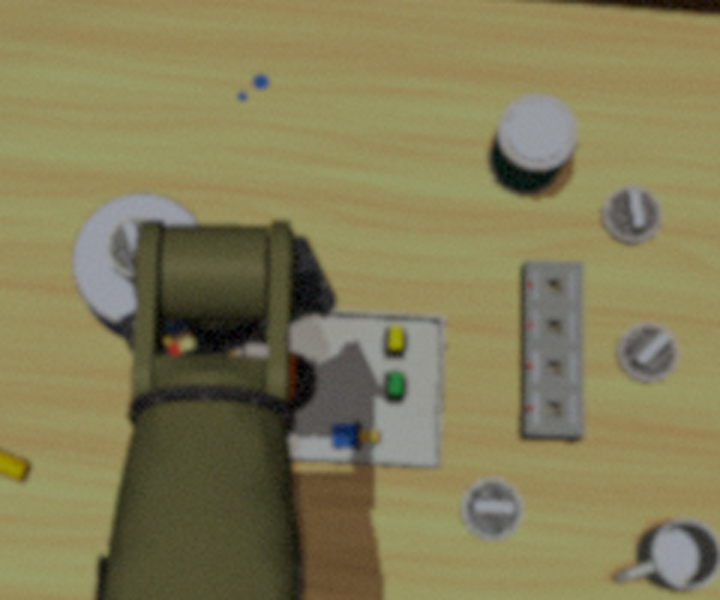

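```bash
python3 - <<'E'
from h import *
P=[]
for i in range(3):
    p,d=camera("side");C=cloud("side",d);hsv=cv2.cvtColor(p,cv2.COLOR_RGB2HSV)
    m=(np.hypot(C[...,0]-569,C[...,1]-198)<45)&(C[...,2]>154)&(hsv[...,2]>170);P.append(C[m])
P=np.vstack(P);a=np.radians(31);s=(P[:,0]-569)*np.cos(a)+(P[:,1]-198)*np.sin(a)
print(len(P),P.mean(0).round(1),"slope along bar",np.polyfit(s,P[:,2],1).round(3),s.min(),s.max())
print(manip.read_state()["finger_gap"],manip.read_state()["wrist_force"],manip.read_state()["clock"])
E
```

```text
78 [569.8 197.6 164.2] slope along bar [-8.00000e-03  1.64216e+02] -20.42550090097563 20.25020492522735
28.526951299687546 [0.22853746 0.44595211 0.2646403 ] 56.35
```

Bar top is at 164 mm (163 expected), level and centred at (570,198). All good, so I'm handing in.

```bash
python3 -c "
from cell import order
print(order.sign_off())"
```

```text
the job is handed in; nothing more can be done
None
```

The job is done and handed in at about 56 s of the 208 s allowed; no verdict is reported.

- **Plugs:** I pulled the yellow, green and blue plugs and put them in the tray. No red plug was fitted. All four sockets show empty.
- **Cap:** I unscrewed it about 1.6 turns in three grips, lifted it off without force and stood it in the tray with the plugs.
- **Strainer:** I used the one farthest left at the start. It was knocked about 30 mm during the run, so I measured it again before picking it up. It now sits on the neck, handle up. The bar top is at 164 mm (163 expected), level along the bar (slope under 0.01) and within about 1 mm of the neck's centre.
- **Left alone:** I did not touch the paint tin, mug or screwdriver.

**What disagreed:** the reported tool height read about 35–45 mm below the fingertips seen in the pictures. I worked from the pictures and contact instead. Because of this, my first grip on the yellow plug closed on its collar, and I regripped on the head before pulling. The blue plug is lying on its side in the tray; yellow and green are standing. In the last top view the arm hid part of the strainer, so the centring rests mainly on the side camera.

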